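# Fit a fresh battery cell in the photometer

## Robot

A 6-joint arm with a two-finger parallel gripper is mounted at the origin on the work surface. World frame = base frame: x ahead of the robot, y to its left, z up, the work surface at z = 0. Lengths are in mm, angles in degrees, forces in N, time in s.
With the tool pointing down it reaches from about 275 to 1000 mm from the base axis. Payload 8.4 kg.
Tool frame: the origin (TCP) lies between the finger pads; the fingertips stand 25 mm ahead of it and the grasp point (between the pads) lies 6 mm ahead of it; z points along the fingers, y is the line along which they close (so a half turn about z gives the same grasp; the last joint's range is limited). The gripper opens to 85 mm and grips with 20 to 120 N. Pads are 22 mm wide; open, the fingers measure 114 mm over their backs; the gripper's body (76 mm by 85 mm) begins 54 mm behind the grasp point. The pads swing forward as they close: fully open they stand 13 mm farther back than shut.
Start: joints at [-74.507, 20.225, 93.587, -0, 66.188, -0.138], TCP at [168.392, -601.891, 256.281] pointing down, gripper open.
Joint ranges: [-150.9, 150.9], [-52.94, 120.26], [3.33, 152.33], [-74.26, 254.26], [0, 154.13], [-172.89, 172.89]. Speed limits (degrees/s): [127.2, 127.2, 159.86, 180, 180, 180].

## Interface

Orientations are given as [roll, pitch, yaw] about the fixed x, y, z axes, in that order (R = Rz(yaw) Ry(pitch) Rx(roll)).
In Python, from plant import arm, read_camera gives the robot as it stands. The module is installed in compiled form; this text tells all that it offers.
- The arm moves only by the tool play_rows, never from a script. Its argument "steps" is text: rows parted by semicolons, each of 7 numbers parted by spaces: the shift along the tool's x, y, z as a fraction of full scale, then the turn, a rotation vector about the tool's x, y, z as a fraction of full scale, then the closure in counts, from 0 (fully open) to 255 (shut). A call has 1 to 8 rows; each row shifts and turns the commanded pose from where the row before left it, along the tool's axes as they then stand; what a row does not reach is not made up. Full scale, the value 1, is 0.025 m for a shift and 0.12 rad for a turn. A row lasts 1/12 s, in which the tool goes at most 41.7 mm and 7.16 degrees, less where a joint would pass 70% of its speed; a pose out of reach is approached as far as the arm can. A call with a number of a shift or a turn outside -1 to 1 is refused whole. A call with a gripper value outside its range is refused whole. The fingers move at their own pace and stop on an object; "force" is the grip in N (left out, the last holds). Time passes only in rows, so rows that do not move let the fingers close. It gives the time, the measured TCP pose, the force, the opening and the grip force at its end, in the units of the state.
- arm.sense(): the state, without advancing time (a new reading comes with each control period).
- read_camera(name): name is "side" or "top" or "wrist"; returns a dict with "pixels" (400x640x3 uint8, red, green, blue), "range_z" (400x640 float32, mm along the optical axis (not along the pixel's ray), 0 where there is no reading), "fx", "fy", "cx", "cy" (pixels), "eye" and "rotation" of the camera in the world; the wrist camera has in their place "mount" (4x4, takes a point from camera to tool coordinates, whose origin is the TCP and whose axes are the flange's). Camera axes: x right, y down, z forward; pixel columns grow to the right and rows downward; lengths in mm; the calibration is good to about 2 mm. A picture is of the moment at which its call begins: read the wrist's pose just before it.
- arm.close_job(): hands the job in; it is judged then, once.
The state is a dict: "time_s": time; "joint_pos": joint angles; "joint_vel": joint speeds; "joint_efforts": joint torques, N m; "position": TCP position; "ee_rot": TCP orientation; "contact_force": force on the tool from outside, world axes, zero at the start; "moment": the same for the moment, N m; "opening": finger opening in mm; "finger_force": force on a finger pad.
Only numpy, scipy, OpenCV 4.12 (cv2) and the standard library are available. Lean on these libraries where they do the work, as an engineer would, in place of code of your own. Each camera call takes 0.05 s, during which the arm holds its last target. There are 200 camera calls.

## Task

Take the green battery cell from its cradle and fit it in the open battery bay of the white photometer: seat its brass end under the hood against the spring contact and push the spring in, then press the other end down between the two posts until the orange latch snaps over it and holds it flat. Handle it gently, never forcing the cell, the contact or the photometer, let go of it, and leave the red cell, the white-capped jar and the roll of tape where they are.

Things in the scene. Friction and masses are not known exactly. Their poses are not given: they have to be found in the camera images.
- fresh_cell: Fresh battery cell: round rod, 26 mm diameter, 90 mm long, about 0.12 kg, green sleeve. Origin at its very centre, x along its axis: the brass end is the flat face at x = -45 mm, the dark steel end the flat face at x = +45 mm. It starts lying level in one of the two cradles, rolled at any angle about x.
- fresh_cell_nose (a point): Centre of the brass end face of the green cell.
- fresh_cell_tail (a point): Centre of the dark steel end face of the green cell.
- spent_cell: Spent cell, same shape and size but with a red sleeve, in the other cradle; leave it. Origin at its centre.
- cradle_a: Fixed cradle, 100 x 48 mm foot 10 mm high, origin under its centre. It holds a cell along its x axis, the cell's centre 35 mm above the bench, on two saddles at x = 25 to 42 mm either side of the middle; the saddles' sides (y 14 to 19 mm) rise to 32 mm. The middle 50 mm is open down to the 10 mm foot, so fingers can take the cell there.
- cradle_b: The other cradle, alike.
- photometer: Photometer, fixed: white box, x +-115 mm, y -80 to +150 mm, its flat deck 40 mm above the bench. Origin under the nominal middle of the battery holder, z up. A measuring head at y = 88 to 148 mm stands 26 mm above the deck; beside the holder (y +-22 mm) the deck is free for fingers.
- bay_mid (a point): Nominal middle of the holder's floor, a point of the photometer: x = y = 0, 7 mm above the deck. The black holder, x along the photometer's x, is slotted and shimmed: clamped there, its real middle lies up to 8 mm off in x and 5 mm in z from this point, not measured. A fitted cell lies on the floor, steel end against the posts, under the latch.
- spring_end (a point): Nominal point of the holder floor below the hood's free edge, x = -41 mm from the middle. Hood: underside 32, top 38 mm above the floor, y +-22 mm, from here to the end wall's inner face at x = -56 mm. The cell goes in brass end first under the hood, its lower rim 0 to 4 mm above the floor, tilted brass end down by about 40 degrees at first so that its underside clears the posts' tops.
- latch_end (a point): Nominal foot of the two posts, x = 45 mm from the middle. Posts: x 45 to 51, y 7 to 20 mm both sides, 44 mm above the floor; latch between. Cheeks 14 mm high, y 14.5 to 20 mm, at x = -56 to -28 and 28 to 45 mm guide the cell. Keep the spring pushed in while swinging the steel end down inside the posts, to 10 degrees or less: let go higher up, the spring throws it out.
- contact (a joint): Travel of the brass spring contact under the hood in m: 0 free (rounded tip 12 mm in diameter, x = -37 mm from the holder's middle, 13 mm above its floor), grows as it is pushed towards -x, stop at 0.015. It pushes back with 1.5 N when free and 0.5 N more for each mm. About 0.004 to 0.008 is needed to pass the posts; a fitted cell holds it at 0.008.
- latch (a joint): Travel of the orange latch (10 mm wide) in m: 0 at rest, lower edge 27.5 mm above the floor at x = 41 mm from the holder's middle, ramp from there up to 39 mm at x = 45.5 mm. Pushed back to +x by a cell's end, stop 0.009, 0.6 N plus 0.2 N per mm. At the last press on the cell's top, 15 to 25 mm short of its steel end, clear of the latch; 4 to 10 N till it snaps over.
- buffer_jar: White-capped jar, 68 mm diameter, 70 mm high; bystander. Origin under its centre.
- tape_roll: Blue roll of tape, 90 mm wide, 20 mm high; bystander. Origin under its centre.
Things that resemble listed ones, but are neither listed nor needed, are in the scene too. What is meant by the fresh_cell is not brown, and is the larger of those in its own colour.

How it is judged:
By the outcome, as a careful person would: the job done as asked, in the order asked, and still so for the second after the job is handed in, with the robot touching nothing.
It also fails if it takes over 58 s, if anything falls off the work surface, if the arm or the gripper's body presses on something with over 40 N, if the wrist force passes 120 N, or if a joint passes its speed limit or range.

## Working session

There is one attempt and no reset: what is moved stays moved. The work goes in short steps, Python scripts to look and compute and a tool call to move; the robot and the scene stay as the last step left them, time stands still between calls to the robot, and variables do not carry over. Pictures are saved under pics/ and viewed, at most 10 in all, crops included, and the job is handed in when it is done.

Besides the shell and the picture viewer there is one more tool, called after "Call:" as a command line: name --argument value ..., lists and objects as JSON in quotes. play_rows: Moves the arm, as the interface text tells. Shift numbers are shares of 0.025 m and turn numbers shares of 0.12 rad, none past 1 either way. Its arguments: {"type":"object","properties":{"steps":{"type":"string"},"force":{"type":"number"}},"required":["steps"]}

```bash
mkdir -p pics; ls; python3 - <<'E'
from plant import arm, read_camera
import cv2,numpy as np
s=arm.sense(); print(s)
for n in("top","side"):
    c=read_camera(n); np.savez(f"{n}0.npz",**c)
    cv2.imwrite(f"pics/{n}0.png",c["pixels"][:,:,::-1]); print(n,c["fx"],c["cx"],c["cy"],c["eye"],c["rotation"])
E
```

```text
pics
{'time_s': 0.0, 'joint_pos': array([-7.45079184e+01,  2.02616933e+01,  9.36296439e+01, -1.29558249e-03,
        6.61890970e+01, -1.36130498e-01]), 'joint_vel': array([-0.02550112, -0.04072882,  0.08034616, -0.0504269 ,  0.01748281,
        0.08276366]), 'joint_efforts': array([-1.91179097e-03, -6.05264497e+01, -3.42070842e+01, -5.97716394e-05,
        9.57599783e-03, -7.33553122e-06]), 'position': array([ 168.25843047, -601.45491166,  255.56607404]), 'ee_rot': array([-1.79919563e+02,  9.93461882e-04,  1.56287366e+01]), 'contact_force': array([-0.14356346, -0.2809177 ,  0.15267953]), 'moment': array([-0.00121605,  0.03844953,  0.01005078]), 'finger_force': 0.0, 'opening': 85.31377217852258}
top 431.8333897512062 318.2249232094445 193.53478911085352 [ 421.8147248    18.79935818 1124.17823246] [-1.75801172e+02  2.28230565e-02 -9.00541135e+01]
side 412.5045788962604 318.8357421923298 206.27403875987164 [414.04671596 727.62650612 762.74170647] [-134.19218509    0.22391378 -170.85128509]
```

View pics/top0.png

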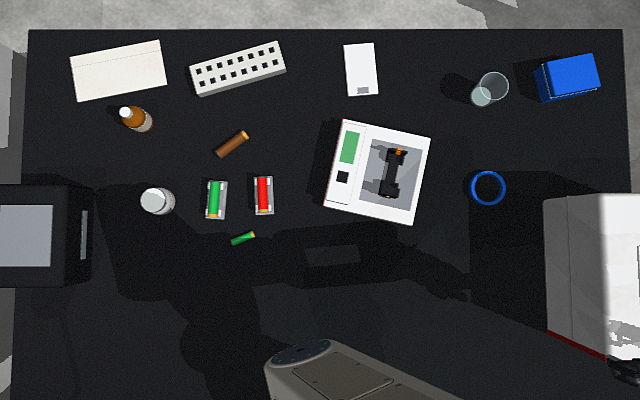

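View pics/side0.png

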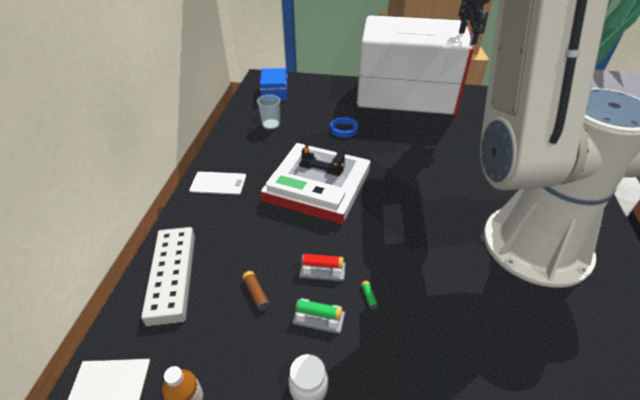

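The top view shows the large green cell at (216,200), brass end toward the robot (216,217). The red cell is at (263,195). The photometer is around (380,172), with the orange latch at (399,152) and the hood at about (388,197). The jar is at (157,201), the tape at (488,188), and the small green decoy at (243,238). The side view agrees.

```bash
cat > h.py <<'E'
import numpy as np, cv2
from scipy.spatial.transform import Rotation as R
from plant import arm, read_camera
def pose(c,st=None):
    if "eye" in c: return R.from_euler('xyz',c["rotation"],degrees=True).as_matrix(), np.array(c["eye"])
    T=np.array(c["mount"]); Rt=R.from_euler('xyz',st["ee_rot"],degrees=True).as_matrix()
    return Rt@T[:3,:3], Rt@T[:3,3]+st["position"]
def ray(c,u,v,P):
    d=np.stack([(np.asarray(u,float)-c["cx"])/c["fx"],(np.asarray(v,float)-c["cy"])/c["fy"],np.ones(np.shape(u))],-1)
    return d@P[0].T
def plane(c,u,v,z,P):
    d=ray(c,u,v,P); return P[1]+d*((z-P[1][2])/d[...,2])[...,None]
def cloud(c,P):
    v,u=np.mgrid[:400,:640]; return P[1]+ray(c,u,v,P)*c["range_z"][...,None]
def proj(c,p,P):
    q=(np.asarray(p)-P[1])@P[0]; return np.stack([c["cx"]+c["fx"]*q[...,0]/q[...,2],c["cy"]+c["fy"]*q[...,1]/q[...,2]],-1)
def hsv(c): return cv2.cvtColor(c["pixels"],cv2.COLOR_RGB2HSV)
E
python3 - <<'E'
from h import *
for n in("top","side"):
    c=dict(np.load(n+"0.npz")); P=pose(c); H=hsv(c); X=cloud(c,P)
    for nm,lo,hi in(("green",45,80),("red",0,5),("blue",100,120),("orange",8,22)):
        m=cv2.inRange(H,(lo,130,60),(hi,255,255))
        k,l,st,ce=cv2.connectedComponentsWithStats(m)
        for i in range(1,k):
            if st[i,4]>15:
                p=X[(l==i)&(c["range_z"]>0)]; print(n,nm,st[i],ce[i].round(1),np.median(p,0).round(0),np.percentile(p[:,2],[5,95]).round(0))
    # white deck
    m=((H[...,1]<40)&(H[...,2]>150)&(abs(X[...,2]-40)<8)).astype(np.uint8)
    k,l,st,ce=cv2.connectedComponentsWithStats(m); i=1+st[1:,4].argmax()
    cn=max(cv2.findContours((l==i).astype(np.uint8),cv2.RETR_EXTERNAL,cv2.CHAIN_APPROX_NONE)[0],key=cv2.contourArea)
    p=plane(c,cn[:,0,0],cn[:,0,1],np.full(len(cn),40.),P)[:,:2].astype(np.float32)
    r=cv2.minAreaRect(p); print(n,"deck",st[i],r,cv2.boxPoints(r).round(0).tolist())
E
```

```text
top green [340 131  14  33  56] [345.2 148.4] [608. -47.  67.] [64. 70.]
top green [208 182  13  32 312] [213.7 197.7] [490. 280.  46.] [40. 50.]
top green [231 232  22  13 131] [241.4 238.3] [389. 215.  16.] [12. 20.]
top red [257 177  11  32 300] [262.  192.7] [503. 160.  46.] [40. 51.]
top blue [ 534   53   67   50 2274] [567.4  77. ] [ 793. -605.   69.] [14. 73.]
top blue [469 171  37  34 475] [487.7 187.4] [ 519. -419.   19.] [ 5. 23.]
top orange [122 106  23  22 314] [134.8 117.6] [684. 469.  77.] [62. 89.]
top orange [145 119   8  13  19] [150.2 125.9] [681. 456.  11.] [ 6. 16.]
top orange [217 130  32  28 330] [232.6 143.4] [633. 239.  24.] [17. 29.]
top orange [395 148   7   7  37] [398.1 151. ] [ 602. -175.   89.] [53. 94.]
top orange [258 209  10   4  28] [262.1 210.5] [459. 160.  45.] [41. 51.]
top orange [208 214   9   3  26] [211.8 215. ] [448. 284.  46.] [40. 49.]
top orange [250 231   5   7  18] [252.6 233.8] [400. 187.  14.] [ 3. 19.]
top deck [ 324  119  107  107 4649] ((557.4024658203125, -129.5947723388672), (228.5157928466797, 228.06494140625), 77.1569595336914) 
[... 727 characters left out ...]
.1] [1476. -166. -703.] [-742. -666.]
side orange [303 147   5   7  25] [305.2 150. ] [ 600. -174.   84.] [68. 93.]
side orange [634 202   6  17  51] [637.2 210.3] [-872. -912. -645.] [-665. -620.]
side orange [338 256   6  12  43] [340.  261.2] [461. 163.  44.] [-1. 49.]
side orange [242 271  26  34 400] [253.9 287.1] [636. 243.  23.] [13. 26.]
side orange [336 308   6  12  30] [338.6 313.5] [447. 294.  44.] [37. 48.]
side orange [162 369  35  31 645] [180.9 387.7] [682. 493.  76.] [62. 88.]
side deck [ 142  228   50   90 2275] ((827.9583740234375, 236.62896728515625), (77.91820526123047, 236.9317169189453), 16.65492057800293) [[757.0, 339.0], [825.0, 112.0], [899.0, 134.0], [831.0, 361.0]]
```

```bash
python3 - <<'E'
from h import *
c=dict(np.load("top0.npz")); P=pose(c); X=cloud(c,P)
for y in range(200,380,40): print([X[y,u].round(0).tolist() for u in (545,580,620)])
print([X[v,60].round() for v in (200,270)])
w=read_camera("wrist"); print(w["mount"],w["fx"],w["cx"],w["cy"])
E
```

```text
[[486.0, -563.0, 17.0], [477.0, -560.0, 171.0], [473.0, -601.0, 238.0]]
[[384.0, -560.0, 15.0], [389.0, -560.0, 164.0], [391.0, -595.0, 240.0]]
[[281.0, -564.0, 0.0], [301.0, -558.0, 160.0], [311.0, -589.0, 244.0]]
[[180.0, -559.0, 1.0], [213.0, -559.0, 152.0], [231.0, -588.0, 238.0]]
[[80.0, -556.0, -0.0], [80.0, -645.0, -0.0], [169.0, -548.0, 291.0]]
[array([480., 614., 130.]), array([320., 610., 127.])]
[[ 1.06754899e-03 -9.44837999e-01 -3.27536282e-01  8.41640845e+01]
 [ 9.99999428e-01  1.02951586e-03  2.89502833e-04  1.47331599e-01]
 [ 6.36705183e-05 -3.27536404e-01  9.44838558e-01 -1.18484964e+02]
 [ 0.00000000e+00  0.00000000e+00  0.00000000e+00  1.00000000e+00]] 278.11433503997415 315.06058731511257 198.98071862026995
```

Call:
play_rows --steps "0 0 -1 0 0 0 0;0.5 -0.5 -1 0 0 0.5 0;1 -1 -0.6 0 0 1 0;1 -1 0 0 0 1 0;1 -1 0 0 0 1 0;1 -1 0 0 0 0.6 0;1 -1 0 0 0 0 0;1 -1 0 0 0 0 0"

```text
time_s: 0.82
position: [333.5, -444.9, 321.3]
ee_rot: [180.0, -0.0, -12.6]
contact_force: [0.7, -1.8, 0.1]
opening: 85.5
finger_force: 0.0
```

Call:
play_rows --steps "0.5 -1 0.2 0 0 0 0;0.5 -1 0.2 0 0 0 0;0.5 -1 0.2 0 0 0 0;0.5 -1 0.4 0 0 0 0;0.5 -1 0.4 0 0 0 0;0.5 -1 0.4 0 0 0 0;0.5 -1 0.5 0 0 0 0;0.5 -1 0.5 0 0 0 0"

```text
time_s: 1.48
position: [474.3, -271.6, 250.8]
ee_rot: [180.0, -0.0, -12.6]
contact_force: [0.5, -0.0, 0.1]
opening: 85.5
finger_force: 0.0
```

Call:
play_rows --steps "0.5 -1 0.5 0 0 0 0;0.5 -1 0.5 0 0 0 0;0.5 -1 0.5 0 0 0 0;0.5 -1 0.5 0 0 0 0;0 -0.8 0.5 0 0 0 0;0 0 0.3 0 0 0 0;0 0 0 0 0 0 0;0 0 0 0 0 0 0"

```text
time_s: 2.15
position: [548.1, -166.8, 181.0]
ee_rot: [180.0, 0.1, -12.5]
contact_force: [0.2, -0.6, 0.5]
opening: 85.4
finger_force: 0.0
```

```bash
python3 - <<'E'
from h import *
st=arm.sense(); w=read_camera("wrist"); np.savez("w1.npz",pos=st["position"],rot=st["ee_rot"],**w)
print(st["position"],st["ee_rot"])
im=w["pixels"][:,:,::-1]; cv2.imwrite("pics/w1.png",cv2.resize(im[40:340,140:500],None,fx=2,fy=2,interpolation=cv2.INTER_CUBIC))
E
```

```text
[ 548.06409194 -166.81352967  181.00722535] [ 1.79986078e+02  6.38194042e-02 -1.25351795e+01]
```

View pics/w1.png

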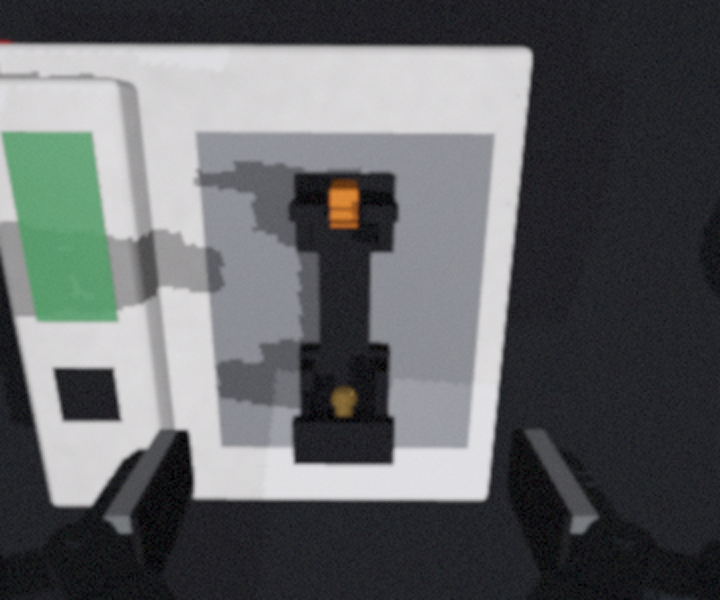

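The wrist view shows the holder with its latch, orange, at crop (344,205). The post block spans rows 175–250, the waist 250–345, the brass tip is at (343,402) and the hood at rows 417–463, columns 294–393.

```bash
python3 - <<'E'
from h import *
w=dict(np.load("w1.npz")); st=dict(position=w["pos"],ee_rot=w["rot"]); P=pose(w,st); X=cloud(w,P)
def z(x0,x1,y0,y1):
    a=X[40+y0//2:40+y1//2,140+x0//2:140+x1//2].reshape(-1,3); return np.median(a,0).round(1),a[:,2].std().round(1)
print("deck R",z(410,460,200,400),"deck L",z(230,280,300,340)); print("waist",z(328,360,270,330)); print("hood",z(305,380,428,452))
print("posts",z(300,320,206,216),z(370,390,206,216),"latch",z(335,352,190,220))
H=hsv(w); m=((H[...,1]<60)&(H[...,2]>90)).astype(np.uint8)
# dark holder mask + edges along columns
V=H[...,2]
dz=np.median(X[140:240,345:370,2])
deckR=[plane(w,np.array([140+x/2]),np.array([40+y/2]),np.array([dz]),P)[0].round(1).tolist() for x,y in((530,48),(488,498),(196,133),(494,134),(221,446),(469,446))]
print(dz,"box corners/grey panel",deckR)
fl=np.median(X[180:200,305:318,2]); 
for nm,x,y,h in(("hood free L",294,417,38),("hood free R",392,417,38),("hood back L",295,463,38),("hood back R",392,463,38),("tip",343,402,13+6),("waist near cheek",343,345,0),("waist end latch side",343,250,0),("waistL",320,300,0),("waistR",369,300,0),("cheek spring top L",303,345,14),("cheek spring top R",387,345,14),("cheek latch L",298,250,14),("cheek latch R",393,250,14),("post inner top L",293,221,44),("post inner top R",397,221,44),("latch low edge",344,228,27.5)):
    print(nm,plane(w,np.array([140+x/2]),np.array([40+y/2]),np.array([fl+h]),P)[0].round(1))
E
```

```text
deck R (array([ 543.7, -207.9,   41.2]), np.float64(17.9)) deck L (array([ 552.4, -119.8,   41.1]), np.float64(23.0))
waist (array([ 556.5, -165.7,   52.7]), np.float64(15.9))
hood (array([ 506.6, -154.1,   90.7]), np.float64(0.6))
posts (array([ 605.1, -164.6,   96.9]), np.float64(0.7)) (array([ 599.6, -189.3,   96.7]), np.float64(0.6)) latch (array([ 604. , -176.6,   91.8]), np.float64(18.1))
41.15256891807226 box corners/grey panel [[643.7, -265.9, 41.2], [423.0, -217.8, 41.2], [641.6, -118.4, 41.2], [612.8, -246.5, 41.2], [486.8, -83.0, 41.2], [458.2, -212.4, 41.2]]
hood free L [ 521.3 -137.    90.7]
hood free R [ 512.3 -177.5   90.7]
hood back L [ 499.2 -131.8   90.7]
hood back R [ 490.1 -173.1   90.7]
tip [ 514.  -156.4   71.7]
waist near cheek [ 534.  -160.6   52.7]
waist end latch side [ 578.9 -170.8   52.7]
waistL [ 558.2 -155.2   52.7]
waistR [ 553.3 -177.4   52.7]
cheek spring top L [ 543.3 -144.5   66.7]
cheek spring top R [ 535.2 -181.4   66.7]
cheek latch L [ 586.  -152.9   66.7]
cheek latch R [ 577.3 -192.4   66.7]
post inner top L [ 602.5 -158.    96.7]
post inner top R [ 594.3 -194.9   96.7]
latch low edge [ 593.2 -174.7   80.2]
```

Call:
play_rows --steps "-0.38 -1 -0.2 0 0 0 0;-0.38 -1 0 0 0 0 0;-0.38 -1 0 0 0 0 0;-0.38 -1 0 0 0 0 0;-0.38 -1 0 0 0 0 0;-0.38 -1 0 0 0 0 0;-0.38 -1 0 0 0 0 0;-0.38 -1 0 0 0 0 0"

```text
time_s: 2.87
position: [518.1, 45.3, 187.4]
ee_rot: [-180.0, -0.1, -12.7]
contact_force: [0.5, 0.2, -0.5]
opening: 85.4
finger_force: 0.0
```

Call:
play_rows --steps "-0.38 -1 0 0 0 0 0;-0.38 -1 0 0 0 0 0;-0.38 -1 0 0 0 0 0;-0.38 -1 0 0 0 0 0;-0.38 -1 0 0 0 0 0;-0.38 -1 0 0 0 0 0;-0.38 -1 0 0 0 0 0;-0.38 -1 0 0 0 0 0"

```text
time_s: 3.53
position: [487.8, 257.4, 187.5]
ee_rot: [-179.9, -0.1, -12.6]
contact_force: [1.0, -0.3, -0.2]
opening: 85.2
finger_force: 0.0
```

Call:
play_rows --steps "-0.38 -0.8 0.2 0 0 -0.9 0;0 0 0 0 0 0 0;0 0 0 0 0 0 0"

```text
time_s: 3.78
position: [482.6, 278.6, 181.9]
ee_rot: [-180.0, -0.0, -6.4]
contact_force: [-0.1, -1.0, 0.5]
opening: 85.6
finger_force: 0.0
```

```bash
python3 - <<'E'
from h import *
st=arm.sense(); w=read_camera("wrist"); np.savez("w2.npz",pos=st["position"],rot=st["ee_rot"],**w)
print(st["position"],st["ee_rot"]); P=pose(w,st); X=cloud(w,P); H=hsv(w)
cv2.imwrite("pics/w2.png",w["pixels"][:,:,::-1])
for nm,lo,hi in(("green",45,80),("brass",8,25)):
    m=cv2.inRange(H,(lo,110,50),(hi,255,255)); k,l,s,ce=cv2.connectedComponentsWithStats(m)
    for i in range(1,k):
        if s[i,4]>60:
            pp=X[l==i]; cn=np.argwhere(l==i)[:,::-1].astype(np.float32)
            q=plane(w,cn[:,0],cn[:,1],np.full(len(cn),40.),P)[:,:2].astype(np.float32)
            r=cv2.minAreaRect(q); print(nm,s[i],np.median(pp,0).round(1),np.percentile(pp[:,2],[50,90,97]).round(1),[np.round(a,1) for a in r], cv2.boxPoints(r).round(1).tolist())
E
```

```text
[482.61756051 278.56864396 181.89227835] [-1.79983585e+02 -4.54435271e-02 -6.36741139e+00]
green [ 297  146   27   79 1692] [493.4 282.5  47. ] [47.  48.9 49.4] [array([489.8, 282. ]), array([23.7, 79.7]), np.float64(85.6)] [[449.1000061035156, 273.20001220703125], [528.5999755859375, 267.1000061035156], [530.4000244140625, 290.70001220703125], [451.0, 296.79998779296875]]
green [355 239  46  32 718] [391.7 215.7  16.2] [16.2 18.2 18.8] [array([406.6, 220.7]), array([20.2, 46.8]), np.float64(21.9)] [[388.5, 238.60000610351562], [406.0, 195.1999969482422], [424.70001220703125, 202.6999969482422], [407.20001220703125, 246.10000610351562]]
brass [ 63   0  30  16 203] [668.8 468.2   8.4] [ 8.4 12.5 13.5] [array([657.7, 449.5]), array([ 6.6, 27.3]), np.float64(21.8)] [[649.5999755859375, 461.0], [659.7000122070312, 435.6000061035156], [665.9000244140625, 438.1000061035156], [655.7999877929688, 463.5]]
brass [ 294    0   83   67 2366] [626.3 250.   24.9] [24.9 27.  27.7] [array([625.7, 247.2]), array([24.1, 69.8]), np.float64(37.3)] [[595.0, 267.6000061035156], [637.2000122070312, 212.10000610351562], [656.4000244140625, 226.6999969482422], [614.2000122070312, 282.20001220703125]]
brass [424 199  26  12 124] [459.3 165.9  44. ] [44.  47.7 48.5] [array([457.2, 159.6]), array([24.8, 11.5]), np.float64(86.1)] [[450.6000061035156, 147.6999969482422], [462.1000061035156, 146.89999389648438], [463.79998779296875, 171.60000610351562], [452.29998779296875, 172.39999389648438]]
```

View pics/w2.png

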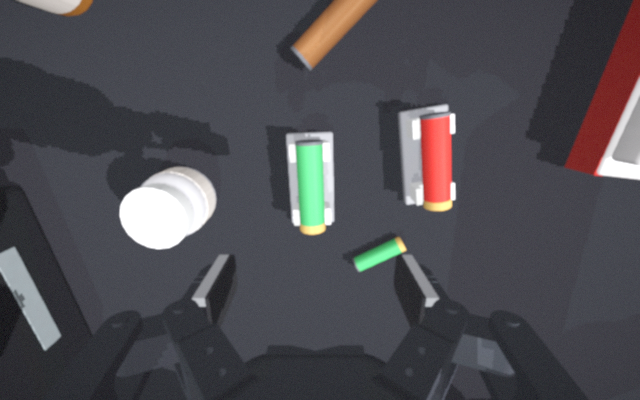

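```bash
python3 - <<'E'
from h import *
w=dict(np.load("w2.npz")); st=dict(position=w["pos"],ee_rot=w["rot"]); P=pose(w,st); X=cloud(w,P)
for v in list(range(136,152,2))+list(range(224,238,2)): print(v,w["pixels"][v,309 if v<200 else 313],X[v,309 if v<200 else 313].round(1),plane(w,np.array([310.]),np.array([float(v)]),np.array([48.]),P)[0].round(1))
m=cv2.inRange(hsv(w),(45,110,50),(80,255,255))
for v in (155,170,185,200,215):
    u=np.flatnonzero(m[v,:345]); q=plane(w,np.array([u[0]-.5,u[-1]+.5]),np.array([v,v]),np.array([36.,36.]),P); print(v,u[0],u[-1],q.mean(0).round(1))
E
```

```text
136 [173 176 182] [535.  278.7  10.5] [539.  276.6  48. ]
138 [155 157 162] [532.9 279.    9.6] [537.2 276.8  48. ]
140 [90 91 97] [534.2 278.3  36.8] [535.5 277.   48. ]
142 [126 132 139] [533.9 278.   48.8] [533.7 277.2  48. ]
144 [171 183 185] [532.  278.3  47.9] [531.9 277.4  48. ]
146 [157 244 188] [530.4 278.5  48.7] [530.2 277.6  48. ]
148 [140 255 187] [528.7 278.6  49.2] [528.4 277.8  48. ]
150 [138 255 185] [526.8 278.9  48.6] [526.6 278.   48. ]
224 [143 255 188] [453.9 283.5  48.6] [453.9 286.5  48. ]
226 [224 255 179] [452.  283.7  49.3] [451.8 286.7  48. ]
228 [255 255 172] [450.4 283.9  50.3] [449.6 287.   48. ]
230 [255 255 172] [447.1 284.2  48. ] [447.4 287.2  48. ]
232 [255 254 169] [444.8 284.5  47.8] [445.2 287.5  48. ]
234 [227 196 130] [419.7 287.7   0.9] [443.  287.7  48. ]
236 [80 78 85] [416.8 288.    0.5] [440.8 288.   48. ]
155 297 321 [520.1 279.9  36. ]
170 298 321 [505.5 281.2  36. ]
185 299 322 [490.4 281.9  36. ]
200 300 322 [474.7 283.2  36. ]
215 301 322 [458.4 284.6  36. ]
```

The cell centre is about (489, 282, 35), yaw -4.4°.

Call:
play_rows --steps "0.24 -0.17 1 0 0 -0.29 0;0 0 1 0 0 0 0;0 0 1 0 0 0 0;0 0 1 0 0 0 60;0 0 0.7 0 0 0 100;0 0 0.5 0 0 0 110;0 0 0.32 0 0 0 110;0 0 0 0 0 0 110" --force 30

```text
time_s: 4.5
position: [488.5, 281.0, 42.3]
ee_rot: [179.9, 0.1, -4.5]
contact_force: [-0.6, -0.5, 0.3]
opening: 48.3
finger_force: 0.0
```

Call:
play_rows --steps "0 -0.03 0.0 0 0 0 125;0 0 0 0 0 0 140;0 0 0 0 0 0 150;0 0 0 0 0 0 160;0 0 0 0 0 0 170;0 0 0 0 0 0 180;0 0 0 0 0 0 200;0 0 0 0 0 0 200"

```text
time_s: 5.17
position: [489.0, 283.1, 43.9]
ee_rot: [-180.0, -0.0, -4.4]
contact_force: [-0.6, -0.8, 5.9]
opening: 25.1
finger_force: 29.1
```

Call:
play_rows --steps "0 0 -0.1 0 0 0 200;0 0 -0.3 0 0 0 200;0 0 -0.8 0 0 0 200;0 0 -1 0 0 0 200;0 0 -1 0 0 0.3 200;0 0 -1 0 0 0.3 200;0 0 -1 0 0 0.3 200;0 0 -0.8 0 0 0.28 200"

```text
time_s: 5.83
position: [488.8, 283.0, 195.7]
ee_rot: [-179.9, -0.1, -12.6]
contact_force: [1.1, 0.4, -1.5]
opening: 25.2
finger_force: 29.6
```

```bash
cat >> h.py <<'E'
YAW=np.radians(-12.5); E=np.array([np.cos(YAW),np.sin(YAW),0]); EY=np.array([-np.sin(YAW),np.cos(YAW),0]); Z=np.array([0,0,1.])
M=np.array([555.0,-166.0,52.3]); HOLD=np.array([0,0,8.9])  # cell centre in tool frame
def tcp(xn,zn,th,y=0):
    t=np.radians(th); ax=np.cos(t)*E+np.sin(t)*Z; tz=np.sin(t)*E-np.cos(t)*Z
    Rm=np.stack([ax,-EY,tz],1); C=M+xn*E+zn*Z+y*EY+45*ax
    return C-Rm@HOLD,Rm
def nose(st):
    Rm=R.from_euler('xyz',st["ee_rot"],degrees=True).as_matrix(); C=st["position"]+Rm@HOLD; n=C-45*Rm[:,0]-M
    return [round(float(n@a),1) for a in(E,EY,Z)]+[round(float(np.degrees(np.arcsin(Rm[2,0]))),1)]
def delta(st,xn,zn,th,y=0):
    p,Rm=tcp(xn,zn,th,y); R0=R.from_euler('xyz',st["ee_rot"],degrees=True).as_matrix()
    return (R0.T@(p-st["position"])/25).round(2),(R.from_matrix(R0.T@Rm).as_rotvec()/0.12).round(2)
E
python3 - <<'E'
from h import *
st=arm.sense(); print(st["position"],st["ee_rot"],st["opening"],st["contact_force"])
print(tcp(-24,83,40)[0],delta(st,-24,83,40))
E
```

```text
[488.82715124 282.96377932 195.70540902] [-1.79947344e+02 -5.57356855e-02 -1.25896209e+01] 25.175022203021435 [ 1.09797883  0.37876913 -1.45348751]
[ 559.63856804 -167.02834578  171.04323798] (array([ 6.69, 16.95,  0.98]), array([-0.  ,  5.81, -0.02]))
```

Call:
play_rows --steps "0.4 0.5 0 0 0 0 200;0.8 1 0 0 0 0 200;0.9 1 0 0 0 0 200;0.9 1 0 0 0 0 200;0.9 1 0 0 0 0 200;0.9 1 0.2 0 0 0 200;0.9 1 0.3 0 0 0 200;0.9 1 0.4 0 0 0 200"

```text
time_s: 6.5
position: [610.1, 62.6, 171.7]
ee_rot: [-180.0, -0.1, -12.5]
contact_force: [0.8, 1.3, -0.1]
opening: 24.9
finger_force: 29.7
```

Call:
play_rows --steps "0 1 0 0 0.5 0 200;0 1 0 0 0.6 0 200;0 1 0 0 0.7 0 200;0 1 0 0 0.7 0 200;0 1 0 0 0.7 0 200;0 1 0 0 0.7 0 200;0 1 0 0 0.7 0 200;0 1 0 0 0.6 0 200"

```text
time_s: 7.17
position: [566.4, -119.1, 170.1]
ee_rot: [-179.7, -33.9, -12.4]
contact_force: [0.3, 2.3, -1.6]
opening: 24.8
finger_force: 29.7
```

Call:
play_rows --steps "0 1 0 0 0.4 0 200;0 0.4 0 0 0.2 0 200;0 0 0 0 0 0 200;0 0 0 0 0 0 200"

```text
time_s: 7.5
position: [567.0, -124.8, 170.0]
ee_rot: [-178.7, -35.0, -12.6]
contact_force: [0.6, -0.1, -0.8]
opening: 24.9
finger_force: 29.7
```

```bash
python3 - <<'E'
from h import *
st=arm.sense(); w=read_camera("wrist"); np.savez("w3.npz",pos=st["position"],rot=st["ee_rot"],**w)
print(st["position"],st["ee_rot"],st["contact_force"],nose(st),delta(st,-24,83,40))
cv2.imwrite("pics/w3.png",w["pixels"][:,:,::-1])
E
```

```text
[ 567.01072947 -124.84614989  169.97233245] [-178.73720144  -35.02552308  -12.57131264] [ 0.64200658 -0.12033455 -0.7701395 ] [-28.9, 43.0, 84.6, 35.0] (array([ 0.09,  1.71, -0.03]), array([-0.18,  0.72, -0.02]))
```

View pics/w3.png

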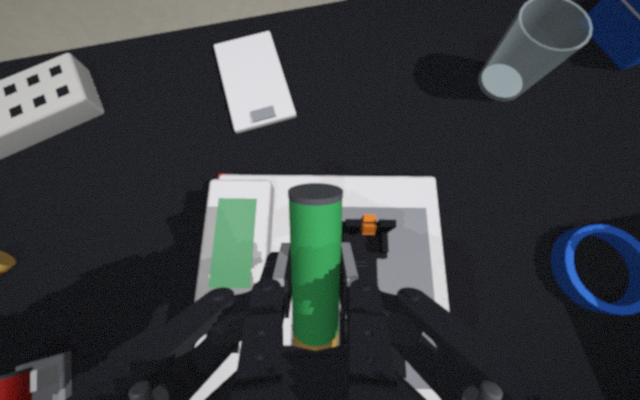

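The wrist view shows the cell held squarely, its steel end up at (316,193), its brass end at (316,342). The latch is behind it at (370,225). The move fell short in y and tilt.

```bash
python3 - <<'E'
from h import *
st=arm.sense(); print(st["joint_pos"].round(1),st["joint_vel"].round(1))
w=dict(np.load("w3.npz")); P=pose(w,dict(position=w["pos"],ee_rot=w["rot"])); X=cloud(w,P)
Rm=R.from_euler('xyz',w["rot"],degrees=True).as_matrix()
for u,v in((316,187),(316,198),(316,230),(316,270),(316,300),(316,330),(316,345),(290,215),(342,215)):
    print(u,v,w["pixels"][v,u],((X[v,u]-w["pos"])@Rm).round(1))
E
```

```text
[-13.5  13.  127.3  21.2   5.1  68.1] [ 0.5  0.2 -0.2 -0.4 -0.2 -0.2]
316 187 [61 60 62] [45.6  0.7 12.6]
316 198 [63 68 71] [45.6  0.6 -3.9]
316 230 [ 64 168  97] [30.4  0.7 -4.2]
316 270 [ 56 154  87] [ 9.1  0.7 -3.8]
316 300 [ 35 100  53] [-7.6  0.8 -4.7]
316 330 [34 97 52] [-26.2   0.8  -4.9]
316 345 [53 97 53] [-36.9   0.8  -4.2]
290 215 [ 66 107  79] [ 34.9 -11.5   2.5]
342 215 [121 143 132] [-22.1  27.3 140.7]
```

j5 is running into its limit: the 40° tilt straightens the wrist. I'll put the cell back in its cradle and regrip with the tool leaning the other way.

Call:
play_rows --steps "0 0 0 0 -0.3 0 200;0 -0.5 0 0 -0.5 0 200;0 -1 0 0 -0.7 0 200;0 -1 0 0 -0.8 0 200;0 -1 0 0 -0.8 0 200;0 -1 0 0 -0.8 0 200;0 -1 0 0 -0.8 0 200;0 -1 0 0 -0.4 0 200"

```text
time_s: 8.22
position: [602.3, 34.6, 173.8]
ee_rot: [-179.3, 0.1, -11.9]
contact_force: [0.2, -0.6, -0.3]
opening: 25.1
finger_force: 29.7
```

```bash
cat >> h.py <<'E'
def dto(st,p,rpy):
    R0=R.from_euler('xyz',st["ee_rot"],degrees=True).as_matrix(); R1=R.from_euler('xyz',rpy,degrees=True).as_matrix()
    return (R0.T@(np.array(p)-st["position"])/25).round(2),(R.from_matrix(R0.T@R1).as_rotvec()/0.12).round(2)
def log(st):
    print(st["position"].round(1),st["ee_rot"].round(2),st["joint_pos"].round(2).tolist(),st["contact_force"].round(1),st["opening"])
E
python3 -c "
from h import *
st=arm.sense(); log(st); print(dto(st,[489,283,196],[180,0,-4.4]))"
```

```text
[602.3  34.6 173.8] [-1.7932e+02  8.0000e-02 -1.1860e+01] [2.79, 23.33, 100.56, 0.81, 56.02, 104.2] [ 0.2 -0.6 -0.3] 25.064897781389888
(array([-6.48, -8.8 , -0.78]), array([-0.1 ,  0.  , -1.09]))
```

Call:
play_rows --steps "-0.7 -0.9 -0.2 -0.1 0 -0.1 200;-0.8 -1 -0.2 0 0 -0.2 200;-0.8 -1 -0.2 0 0 -0.2 200;-0.8 -1 -0.2 0 0 -0.2 200;-0.8 -1 0 0 0 -0.2 200;-0.8 -1 0 0 0 -0.2 200;-0.8 -1 0 0 0 0 200;-0.8 -1 0 0 0 0 200"

```text
time_s: 8.88
position: [470.6, 250.9, 194.3]
ee_rot: [-180.0, -0.2, -4.3]
contact_force: [0.2, 0.5, -1.5]
opening: 25.0
finger_force: 29.7
```

Call:
play_rows --steps "0 -0.8 0 0 0 0 200;0 0 0 0 0 0 200"

```text
time_s: 9.05
position: [472.6, 273.2, 194.6]
ee_rot: [-179.9, -0.3, -4.1]
contact_force: [0.3, 0.4, -1.8]
opening: 25.3
finger_force: 29.8
```

```bash
python3 -c "
from h import *
st=arm.sense(); log(st); print(dto(st,[489,283,44.4],[180,0,-4.4]))"
```

```text
[472.6 273.2 194.6] [-179.86   -0.3    -4.15] [29.9, 17.07, 106.9, -0.06, 55.7, 124.08] [ 0.3  0.4 -1.8] 25.31906325264118
(array([ 0.6 , -0.42,  6.01]), array([-0.02, -0.04,  0.04]))
```

Call:
play_rows --steps "0.3 -0.2 0.7 0 0 0 200;0.3 -0.2 1 0 0 0 200;0 0 1 0 0 0 200;0 0 1 0 0 0 200;0 0 0.8 0 0 0 200;0 0 0.5 0 0 0 200;0 0 0.2 0 0 0 200;0 0 0 0 0 0 200"

```text
time_s: 9.72
position: [488.0, 279.5, 63.2]
ee_rot: [-179.8, -0.0, -4.2]
contact_force: [-0.0, -1.3, -0.6]
opening: 25.1
finger_force: 29.8
```

```bash
python3 -c "
from h import *
for i in range(3):
    st=arm.sense(); log(st); print(dto(st,[489,283,44.4],[180,0,-4.4])); read_camera('side')"
```

```text
[488.  279.5  63.2] [-1.7983e+02 -2.0000e-02 -4.2100e+00] [29.58, 29.26, 109.19, 0.19, 41.44, 123.65] [-0.  -1.3 -0.6] 25.051171652156892
(array([ 0.03, -0.14,  0.75]), array([-0.02, -0.  ,  0.03]))
[488.5 279.9  64.2] [-1.7977e+02 -8.0000e-02 -4.2100e+00] [29.58, 29.18, 109.15, 0.22, 41.48, 123.62] [-0.1 -0.2 -1.2] 25.132366768507694
(array([ 0.01, -0.12,  0.79]), array([-0.03, -0.01,  0.03]))
[488.9 280.2  64.8] [-1.7971e+02 -1.3000e-01 -4.2100e+00] [29.58, 29.12, 109.13, 0.25, 41.48, 123.6] [ 0.3  0.9 -0.7] 24.939956681437618
(array([-0.  , -0.11,  0.82]), array([-0.04, -0.02,  0.03]))
```

Call:
play_rows --steps "0 -0.1 0.3 0 0 0 200;0 0 0.25 0 0 0 200;0 0 0.12 0 0 0 200;0 0 0.06 0 0 0 200;0 0 0 0 0 0 200;0 0 0 0 0 0 200"

```text
time_s: 10.37
position: [488.2, 282.6, 45.6]
ee_rot: [-179.7, -0.0, -4.2]
contact_force: [0.3, 1.0, -0.7]
opening: 24.8
finger_force: 29.8
```

Call:
play_rows --steps "0 0 0.04 0 0 0 200;0 0 0 0 0 0 200;0 0 0 0 0 0 200"

```text
time_s: 10.62
position: [488.4, 282.7, 44.9]
ee_rot: [-179.7, -0.1, -4.2]
contact_force: [-0.2, -0.1, -1.1]
opening: 25.5
finger_force: 29.8
```

Call:
play_rows --steps "0 0 0.05 0 0 0 200;0 0 0 0 0 0 200;0 0 0 0 0 0 200"

```text
time_s: 10.87
position: [488.5, 282.8, 43.9]
ee_rot: [-179.7, -0.1, -4.2]
contact_force: [-1.5, -0.8, 4.7]
opening: 25.1
finger_force: 30.4
```

Call:
play_rows --steps "0 0 0 0 0 0 170;0 0 0 0 0 0 150;0 0 0 0 0 0 130;0 0 0 0 0 0 110;0 0 0 0 0 0 110;0 0 0 0 0 0 110"

```text
time_s: 11.37
position: [488.3, 282.7, 43.4]
ee_rot: [-179.7, -0.0, -4.2]
contact_force: [0.8, -0.6, 0.0]
opening: 48.4
finger_force: 0.0
```

```bash
python3 - <<'E'
from h import *
from scipy.optimize import least_squares as LS
st=arm.sense(); log(st)
D=[([168.26,-601.45,255.57],[180,0,15.6],20.26,93.63),([602.3,34.6,173.8],[-179.3,0,-11.9],23.33,100.56),([472.6,273.2,194.6],[180,0,-4.1],17.07,106.9),([488.5,280,64.2],[180,0,-4.2],29.2,109.15),([567,-124.85,170],[-178.74,-35.03,-12.57],13.0,127.3),(st["position"],st["ee_rot"],*st["joint_pos"][1:3])]
def wc(p,rpy,d): 
    q=np.array(p)-d*R.from_euler('xyz',rpy,degrees=True).as_matrix()[:,2]; return np.hypot(q[0],q[1]),q[2]
def fk(k,j2,j3):
    a,h,L2,L3,b,d=k; x=np.radians(j2); s=np.radians(j2+j3)
    return a+L2*np.sin(x)+L3*np.sin(s)+b*np.cos(s), h+L2*np.cos(x)+L3*np.cos(s)-b*np.sin(s)
f=lambda k:np.ravel([np.subtract(fk(k,j2,j3),wc(p,r,k[5])) for p,r,j2,j3 in D])
r=LS(f,[0,400,450,450,0,250]); k=r.x; print(k.round(1),r.fun.round(1))
for g in (15,20,25,30,35):
  for xn,zn,th in((-24,83,40),(-24,13,40),(-42,13,40),(-47,14,5)):
    t=np.radians(th); C=M+xn*E+zn*Z+45*(np.cos(t)*E+np.sin(t)*Z)
    a=np.radians(th-g); tz=np.sin(a)*E-np.cos(a)*Z; q=C-8.9*tz-k[5]*tz
    s=LS(lambda j:np.subtract(fk(k,*j),(np.hypot(q[0],q[1]),q[2])),[20,110]).x; 
    az=np.arctan2(q[1],q[0]); S=np.radians(s.sum()); fo=np.array([np.sin(S)*np.cos(az),np.sin(S)*np.sin(az),np.cos(S)])
    print(g,xn,zn,th,s.round(0),"sum",s.sum().round(0),"j5",np.degrees(np.arccos(fo@tz)).round(0), "signed",(180-(th-g)-s.sum()).round(0))
E
```

```text
[488.3 282.7  43.4] [-1.7971e+02 -4.0000e-02 -4.2000e+00] [29.8, 31.19, 109.36, 0.34, 39.25, 123.73] [ 0.8 -0.6  0. ] 48.409619593575
[  2.4 292.2 564.3 492.3  56.8 314.8] [ 0.4 -0.1  0.6  0.1 -1.2  0.1 -0.6  0.2  0.2 -0.7  0.5  0.5]
15 -24 83 40 [ 14. 120.] sum 134.0 j5 21.0 signed 21.0
15 -24 13 40 [ 21. 122.] sum 144.0 j5 12.0 signed 11.0
15 -42 13 40 [ 20. 124.] sum 145.0 j5 11.0 signed 10.0
15 -47 14 5 [ 33. 100.] sum 133.0 j5 57.0 signed 57.0
20 -24 83 40 [ 15. 117.] sum 132.0 j5 29.0 signed 28.0
20 -24 13 40 [ 22. 119.] sum 141.0 j5 19.0 signed 19.0
20 -42 13 40 [ 21. 121.] sum 142.0 j5 18.0 signed 18.0
20 -47 14 5 [35. 96.] sum 132.0 j5 63.0 signed 63.0
25 -24 83 40 [ 16. 113.] sum 129.0 j5 36.0 signed 36.0
25 -24 13 40 [ 23. 116.] sum 138.0 j5 27.0 signed 27.0
25 -42 13 40 [ 22. 118.] sum 139.0 j5 26.0 signed 26.0
25 -47 14 5 [38. 92.] sum 130.0 j5 70.0 signed 70.0
30 -24 83 40 [ 18. 109.] sum 128.0 j5 42.0 signed 42.0
30 -24 13 40 [ 24. 112.] sum 136.0 j5 34.0 signed 34.0
30 -42 13 40 [ 23. 114.] sum 137.0 j5 33.0 signed 33.0
30 -47 14 5 [41. 89.] sum 129.0 j5 75.0 signed 76.0
35 -24 83 40 [ 20. 106.] sum 126.0 j5 49.0 signed 49.0
35 -24 13 40 [ 26. 108.] sum 134.0 j5 41.0 signed 41.0
35 -42 13 40 [ 25. 111.] sum 135.0 j5 40.0 signed 40.0
35 -47 14 5 [43. 85.] sum 129.0 j5 81.0 signed 81.0
```

Call:
play_rows --steps "0.03 0 0 0 -0.5 0 110;0.04 0 0 0 -0.9 0 110;0.04 0 0 0 -0.9 0 110;0.03 0 0 0 -0.9 0 110;0 0 0 0 0 0 110;0 0 0 0 0 0 110"

```text
time_s: 11.87
position: [492.5, 281.9, 41.9]
ee_rot: [-179.7, 21.9, -4.2]
contact_force: [0.4, -0.5, -1.1]
opening: 48.4
finger_force: 0.0
```

```bash
python3 - <<'E'
from h import *
st=arm.sense(); log(st)
w=read_camera("wrist"); np.savez("w4.npz",pos=st["position"],rot=st["ee_rot"],**w); P=pose(w,st); X=cloud(w,P)
m=cv2.inRange(hsv(w),(45,110,50),(80,255,255)); k,l,s,ce=cv2.connectedComponentsWithStats(m)
for i in range(1,k):
    if s[i,4]>200: pp=X[l==i]; print(s[i],np.median(pp,0).round(1),np.percentile(pp,2,0).round(1),np.percentile(pp,98,0).round(1))
E
```

```text
[492.5 281.9  41.9] [-179.73   21.86   -4.18] [23.88, 39.8, 95.74, 11.48, 64.3, 111.31] [ 0.4 -0.5 -1.1] 48.355700030710935
[ 286  230   56  100 4070] [501.9 281.5  47.4] [455.1 269.8  41.6] [529.2 293.7  49.1]
```

Call:
play_rows --steps "0 0 -0.03 0 0 0 130;0 0 0 0 0 0 145;0 0 0 0 0 0 155;0 0 0 0 0 0 165;0 0 0 0 0 0 175;0 0 0 0 0 0 200;0 0 0 0 0 0 200" --force 35

```text
time_s: 12.5
position: [491.9, 282.6, 44.2]
ee_rot: [-179.7, 22.0, -4.1]
contact_force: [-1.1, 0.2, 5.9]
opening: 24.8
finger_force: 34.2
```

Call:
play_rows --steps "0.04 0 -0.1 0 0 0 200;0.1 0 -0.3 0 0 0 200;0.3 0 -0.75 0 0 0 200;0.37 0 -0.93 0 0 0 200;0.37 0 -0.93 0 0 0.3 200;0.37 0 -0.93 0 0 0.3 200;0.37 0 -0.93 0 0 0 200;0 0 0 0 0 0 200"

```text
time_s: 13.17
position: [586.8, 274.5, 142.6]
ee_rot: [178.9, 21.5, -8.5]
contact_force: [0.6, -0.1, -0.0]
opening: 25.0
finger_force: 34.4
```

```bash
python3 - <<'E'
from h import *
st=arm.sense(); log(st)
w=read_camera("wrist"); np.savez("w5.npz",pos=st["position"],rot=st["ee_rot"],**w); P=pose(w,st); X=cloud(w,P)
Rm=R.from_euler('xyz',st["ee_rot"],degrees=True).as_matrix()
m=cv2.inRange(hsv(w),(45,110,40),(80,255,255)); k,l,s,ce=cv2.connectedComponentsWithStats(m); i=1+s[1:,4].argmax(); print(s[i])
v=np.unique(np.argwhere(l==i)[:,0])
for r in v[3::12]:
    u=np.flatnonzero(l[r]==i); q=(X[r,int(round(u.mean()))]-st["position"])@Rm; print(r,u[0],u[-1],q.round(1))
cv2.imwrite("pics/w5.png",w["pixels"][:,:,::-1])
E
```

```text
[586.8 274.5 142.6] [178.86  21.49  -8.54] [20.43, 38.5, 81.88, 9.37, 79.29, 115.41] [ 0.6 -0.1 -0. ] 25.0088150666518
[ 286  224   58  101 4259]
227 287 343 [ 37.5  -1.2 -18.2]
239 287 342 [ 32.   -0.  -17.6]
251 290 340 [ 25.1   0.4 -15.3]
263 290 340 [ 17.5   0.4 -12.4]
275 291 339 [ 8.5  0.4 -8.1]
287 292 338 [-1.4  0.4 -3.7]
299 294 337 [-11.    0.9  -0.6]
311 296 334 [-22.    0.4   3.3]
323 307 322 [-35.3  -0.1   8.9]
```

View pics/w5.png

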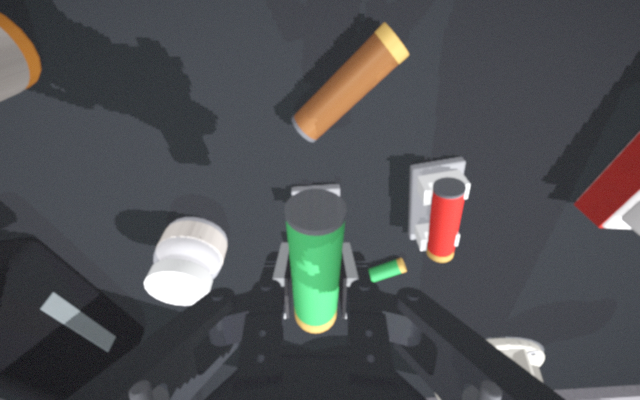

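The cell is held mid-body at a tilt in the gripper. Its steel face is at (316,211) and its brass rim at (316,325). The empty cradle is behind it at (316,188), and the red cell, jar and decoys are undisturbed.

```bash
cat >> h.py <<'E'
G=22.; HOLD=np.array([0.4,0,9.5])
def rt(th):
    t=np.radians(th); return np.stack([np.cos(t)*E+np.sin(t)*Z,-EY,np.sin(t)*E-np.cos(t)*Z],1)
def tcp(xn,zn,th,y=0):
    t=np.radians(th); Rm=rt(th-G); return M+xn*E+zn*Z+y*EY+45*(np.cos(t)*E+np.sin(t)*Z)-Rm@HOLD,Rm
def nose(st):
    Rm=R.from_euler('xyz',st["ee_rot"],degrees=True).as_matrix(); C=st["position"]+Rm@HOLD; g=np.radians(G)
    a=Rm@np.array([np.cos(g),0,np.sin(-g)]); n=C-45*a-M
    return [round(float(n@b),1) for b in(E,EY,Z)]+[round(float(np.degrees(np.arcsin(-a@-Z))),1)]
E
python3 - <<'E'
from h import *
w=dict(np.load("w5.npz")); st=dict(position=w["pos"],ee_rot=w["rot"]); P=pose(w,st); X=cloud(w,P)
Rm=R.from_euler('xyz',st["ee_rot"],degrees=True).as_matrix(); Q=(X-st["position"])@Rm
p=Q[228:305,310:322].reshape(-1,3); p=p[abs(p[:,0])<45]; c=np.polyfit(p[:,0],p[:,2],1); print("top line",c,np.degrees(np.arctan(c[0])))
f=Q[200:221,300:332].reshape(-1,3); print("steel face centre",np.median(f,0)); A=np.c_[f[:,1:],np.ones(len(f))]; b=np.linalg.lstsq(A,f[:,0],rcond=None)[0]; print("face slope",np.degrees(np.arctan(b[1])))
g=np.radians(22); a=np.array([np.cos(g),0,-np.sin(g)]); print("face along axis", ((f-[.4,0,9.5])@a).mean(), "pred face", np.array([.4,0,9.5])+45*a)
s=arm.sense(); log(s); print(nose(s),delta(s,-24,83,40))
E
```

```text
top line [-0.40531429 -4.59772409] -22.063415787109115
steel face centre [41.32664369  0.35089266 -9.47949216]
face slope -16.609396780271386
face along axis 45.595499167219224 pred face [42.12327346  0.         -7.3572967 ]
[584.4 274.4 140.6] [178.79  21.66  -8.54] [20.48, 38.55, 82.14, 9.41, 79.17, 115.4] [-0.   0.5 -1.9] 24.872770241817744
[-114.6, 432.4, 79.0, 0.3] (array([ 1.13, 17.65, -1.48]), array([0.19, 5.76, 0.65]))
```

Call:
play_rows --steps "0.14 0.5 -0.19 0.1 0 0.3 200;0.14 1 -0.19 0.1 0 0.3 200;0.14 1 -0.19 0 0 0 200;0.14 1 -0.19 0 0 0 200;0.14 1 -0.19 0 0 0 200;0.14 1 -0.19 0 0 0 200;0.14 1 -0.19 0 0.3 0 200;0.14 1 -0.19 0 0.5 0 200"

```text
time_s: 13.88
position: [581.5, 81.4, 166.9]
ee_rot: [178.3, 16.4, -12.9]
contact_force: [-0.3, 0.4, -1.8]
opening: 24.7
finger_force: 34.4
```

Call:
play_rows --steps "0 1 0 0 0.6 0 200;0 1 0 0 0.6 0 200;0 1 0 0 0.6 0 200;0 1 0 0 0.6 0 200;0 1 0 0 0.6 0 200;0 1 0 0 0.6 0 200;0 1 0 0 0.6 0 200;0 1 0 0 0.4 0 200"

```text
time_s: 14.55
position: [536.8, -112.5, 172.7]
ee_rot: [178.4, -15.3, -12.0]
contact_force: [0.5, 0.5, -1.5]
opening: 24.9
finger_force: 34.4
```

```bash
python3 - <<'E'
from h import *
s=arm.sense(); log(s); print(nose(s),delta(s,-24,83,40))
E
```

```text
[ 536.8 -112.5  172.7] [178.4  -15.34 -11.98] [-10.9, 13.18, 117.77, -3.38, 33.78, 93.85] [ 0.5  0.5 -1.5] 24.87918082207514
[-62.2, 47.3, 84.1, 37.3] (array([1.4 , 1.93, 0.42]), array([0.21, 0.39, 0.08]))
```

Call:
play_rows --steps "0.4 0.4 0.1 0.1 0.2 0.04 200;0.4 0.6 0.1 0.1 0.2 0.04 200;0.4 0.6 0.12 0 0 0 200;0.2 0.3 0.1 0 0 0 200;0 0 0 0 0 0 200;0 0 0 0 0 0 200"

```text
time_s: 15.05
position: [564.2, -165.9, 173.5]
ee_rot: [180.0, -17.9, -12.6]
contact_force: [0.0, -0.0, -0.6]
opening: 24.8
finger_force: 34.5
```

```bash
python3 - <<'E'
from h import *
st=arm.sense(); w=read_camera("wrist"); np.savez("w6.npz",pos=st["position"],rot=st["ee_rot"],**w)
s=arm.sense(); log(s); print(nose(s),nose(st),delta(s,-24,83,40))
c=read_camera("side"); np.savez("s6.npz",**c)
a=cv2.resize(w["pixels"][150:390,200:440],None,fx=2.2,fy=2.2); P=pose(c); u,v=proj(c,M,P).astype(int)
b=cv2.resize(c["pixels"][v-55:v+45,u-45:u+45],(475,528)); cv2.imwrite("pics/w6.png",cv2.hconcat([a[:,:320*2][:, :528],b])[:,:800+203,::-1][:, ::1] if 0 else cv2.resize(cv2.hconcat([a,b]),(790,416))[:,:,::-1])
print(u,v)
E
```

```text
[ 564.3 -165.4  173.6] [179.98 -17.94 -12.52] [-17.26, 15.57, 114.92, 2.74, 31.66, 83.16] [ 0.2 -0.7 -1.5] 24.88859846146697
[-22.2, 2.6, 83.5, 39.9] [-22.2, 2.1, 83.4, 39.9] (array([-0.07,  0.1 , -0.  ]), array([ 0.  ,  0.01, -0.  ]))
320 162
```

View pics/w6.png

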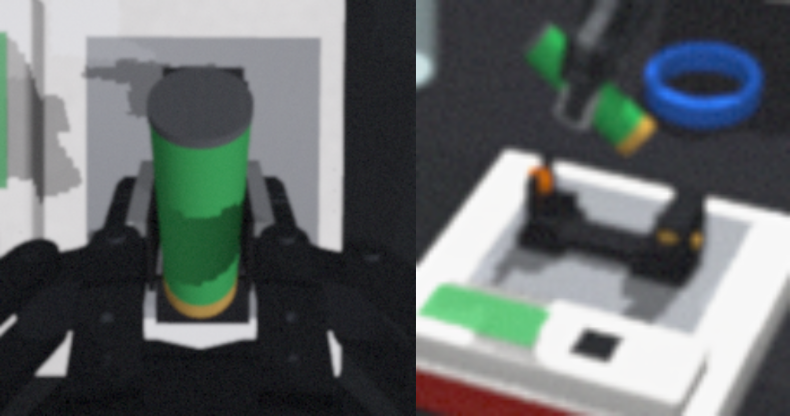

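The left crop shows the cell centred over the holder, with the post bar at crop (163–243, 72) and the hood at (156–250, 315). The right crop shows it nose down above the bay, with the posts to the left and the hood and contact to the right.

```bash
python3 - <<'E'
from h import *
w=dict(np.load("w6.npz")); st=dict(position=w["pos"],ee_rot=w["rot"]); P=pose(w,st); X=cloud(w,P)
Rm=R.from_euler('xyz',st["ee_rot"],degrees=True).as_matrix(); V=hsv(w)[...,2].astype(int)
def edges(r,c0,c1,h):
    # subpixel outer dark edges on row r
    x=V[r]; 
    L=[c for c in range(c0,316) if x[c]>95>=x[c+1]]; Rr=[c for c in range(316,c1) if x[c]<=95<x[c+1]]
    if not L or not Rr: return print(r,"none")
    l=L[-1] if h==44 else L[0]; rr=Rr[0] if h==44 else Rr[-1]
    q=(plane(w,np.array([l+.5,rr+.5]),np.array([r,r]),np.array([52.5+h]*2),P)-st["position"])@Rm
    print(r,l,rr,"tool y",q[:,1].round(1),"mid",q[:,1].mean().round(2),"X",X[r,l+3].round(0),X[r,rr-2].round(0))
for r in (189,190,191,192,193): edges(r,255,370,44)
for r in range(322,336,2): edges(r,280,352,38)
c=Q=(X-st["position"])@Rm; print("cell y",np.median(Q[210:260,310:321,1]))
m=cv2.inRange(hsv(w),(45,110,40),(80,255,255))
for r in (240,260,280,300):
    u=np.flatnonzero(m[r,260:380])+260; d=np.median(w["range_z"][r,u[0]+4:u[-1]-4]); print(r,u[0],u[-1],((u[0]+u[-1])/2-w["cx"])/w["fx"]*d)
E
```

```text
189 292 338 tool y [-17.2  18.5] mid 0.63 X [ 615. -158.   53.] [ 607. -196.   51.]
190 292 339 tool y [-17.2  19.2] mid 1.02 X [ 614. -158.   52.] [ 606. -196.   53.]
191 292 340 tool y [-17.2  20. ] mid 1.41 X [ 613. -158.   52.] [ 604. -197.   53.]
192 292 340 tool y [-17.2  20. ] mid 1.41 X [ 612. -158.   53.] [ 604. -197.   54.]
193 292 340 tool y [-17.2  20. ] mid 1.41 X [ 611. -158.   53.] [ 603. -197.   52.]
322 289 343 tool y [-20.2  23.3] mid 1.57 X [ 510. -135.   90.] [ 501. -174.   91.]
324 289 343 tool y [-20.2  23.3] mid 1.57 X [ 508. -135.   89.] [ 501. -173.   92.]
326 289 343 tool y [-20.2  23.3] mid 1.57 X [ 507. -135.   91.] [ 498. -173.   91.]
328 289 343 tool y [-20.2  23.3] mid 1.57 X [ 505. -134.   90.] [ 496. -173.   90.]
330 289 343 tool y [-20.2  23.3] mid 1.57 X [ 503. -134.   90.] [ 496. -172.   92.]
332 289 343 tool y [-20.2  23.3] mid 1.58 X [ 502. -133.   90.] [ 494. -172.   91.]
334 290 342 tool y [-19.4  22.5] mid 1.58 X [ 501. -134.   91.] [ 493. -171.   92.]
cell y 0.288637241290565
240 289 342 0.17936954215165674
260 290 341 0.19394358219239263
280 291 338 -0.26730714080963347
300 294 337 0.2289022085064093
```

Call:
play_rows --steps "-0.14 0.03 0.3 0 0 0 200;-0.18 0.025 0.5 0 0 0 200;-0.18 0 0.5 0 0 0 200;-0.18 0 0.5 0 0 0 200;-0.12 0 0.37 0 0 0 200;-0.06 0 0.2 0 0 0 200;0 0 0 0 0 0 200;0 0 0 0 0 0 200"

```text
time_s: 15.82
position: [563.1, -166.7, 111.3]
ee_rot: [180.0, -18.0, -12.5]
contact_force: [0.3, 0.6, -1.1]
opening: 25.1
finger_force: 34.5
```

```bash
python3 - <<'E'
from h import *
a=[]
for i in range(3):
    s=arm.sense(); print(nose(s),s["contact_force"].round(1)); w=read_camera("wrist")
log(s); print(delta(s,-24,13,40))
np.savez("w7.npz",pos=s["position"],rot=s["ee_rot"],**w); c=read_camera("side"); P=pose(c); u,v=proj(c,M,P).astype(int)
a=cv2.resize(w["pixels"][170:360,240:400],(400,475)); b=cv2.resize(c["pixels"][v-50:v+45,u-38:u+42],(400,475)); cv2.imwrite("pics/w7.png",cv2.hconcat([a,b])[:,:,::-1])
E
```

```text
[-23.1, 1.0, 21.2, 40.0] [ 0.3  0.6 -1.1]
[-22.7, 0.9, 21.6, 40.1] [ 0.2  0.8 -0.9]
[-22.5, 0.8, 21.9, 40.1] [-0.  -0.2 -0.2]
[ 563.5 -167.   112.1] [179.96 -18.13 -12.48] [-17.47, 21.26, 117.31, 3.8, 23.4, 81.77] [-0.  -0.2 -0.2] 24.91093168290655
(array([-0.17,  0.03,  0.32]), array([ 0.01, -0.02,  0.  ]))
```

View pics/w7.png

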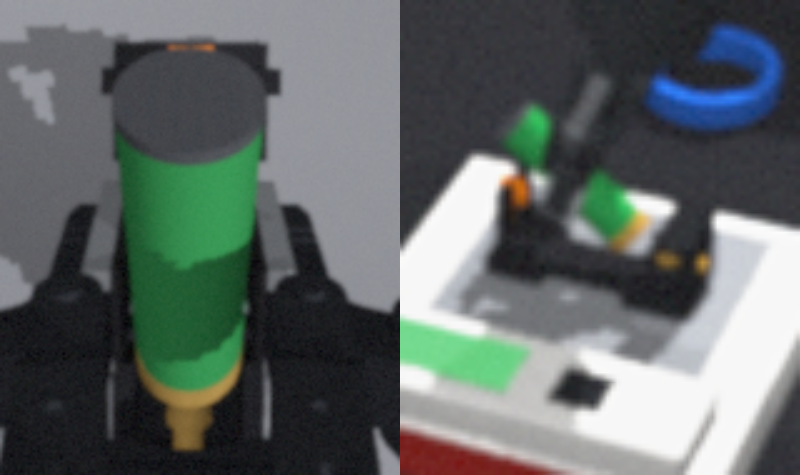

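Aligned: the contact tip shows at (190,425) directly below the brass end, with the latch at (190,47) in line. The steel end is clear of the posts.

Call:
play_rows --steps "-0.06 0 0.09 0 0 0 200;-0.06 0 0.09 0 0 0 200;-0.05 0 0.07 0 0 0 200;0 0 0.05 0 0 0 200;0 0 0 0 0 0 200;0 0 0 0 0 0 200"

```text
time_s: 16.52
position: [561.3, -166.6, 102.9]
ee_rot: [180.0, -18.1, -12.5]
contact_force: [-0.3, -0.1, -0.7]
opening: 24.6
finger_force: 34.5
```

```bash
python3 - <<'E'
from h import *
for i in range(4):
    s=arm.sense(); print(nose(s),s["contact_force"].round(1)); w=read_camera("wrist")
E
```

```text
[-24.8, 0.8, 12.7, 40.1] [-0.3 -0.1 -0.7]
[-24.7, 0.8, 12.8, 40.1] [-0.3  0.6 -1.6]
[-24.7, 0.7, 12.9, 40.1] [ 0.1 -0.2 -1.2]
[-24.7, 0.8, 12.9, 40.1] [-0.  -0.3 -0.6]
```

Call:
play_rows --steps "-0.08 0 -0.025 0 0 0 200;-0.08 0 -0.025 0 0 0 200;-0.08 0 -0.025 0 0 0 200;-0.06 0 -0.02 0 0 0 200;0 0 0 0 0 0 200;0 0 0 0 0 0 200"

```text
time_s: 17.22
position: [553.6, -164.9, 103.0]
ee_rot: [180.0, -18.1, -12.5]
contact_force: [0.7, -0.5, -0.3]
opening: 25.0
finger_force: 34.5
```

Call:
play_rows --steps "-0.04 0 -0.012 0 0 0 200;-0.04 0 -0.012 0 0 0 200;0 0 0 0 0 0 200;0 0 0 0 0 0 200"

```text
time_s: 17.55
position: [551.6, -164.4, 102.9]
ee_rot: [180.0, -18.1, -12.5]
contact_force: [-0.4, -0.4, -1.0]
opening: 24.7
finger_force: 34.5
```

Call:
play_rows --steps "-0.04 0 -0.012 0 0 0 200;-0.04 0 -0.012 0 0 0 200;0 0 0 0 0 0 200;0 0 0 0 0 0 200"

```text
time_s: 17.88
position: [550.0, -164.1, 103.1]
ee_rot: [180.0, -18.1, -12.5]
contact_force: [1.4, -0.4, -0.8]
opening: 24.8
finger_force: 34.6
```

```bash
python3 - <<'E'
from h import *
for i in range(4):
    s=arm.sense(); print(nose(s),s["contact_force"].round(1)); w=read_camera("wrist")
E
```

```text
[-36.4, 0.8, 12.9, 40.1] [ 1.4 -0.4 -0.8]
[-36.4, 0.8, 12.9, 40.1] [ 1.9 -0.6 -0.4]
[-36.5, 0.8, 12.9, 40.1] [ 2.  -1.1  0.6]
[-36.5, 0.7, 12.8, 40.1] [ 2.1 -0.1 -1.5]
```

Call:
play_rows --steps "-0.05 0 -0.016 0 0 0 200;-0.05 0 -0.016 0 0 0 200;-0.05 0 -0.016 0 0 0 200;0 0 0 0 0 0 200;0 0 0 0 0 0 200"

```text
time_s: 18.5
position: [546.1, -163.2, 103.1]
ee_rot: [180.0, -18.1, -12.5]
contact_force: [4.0, 0.3, -1.2]
opening: 25.0
finger_force: 34.6
```

Call:
play_rows --steps "-0.05 0 -0.016 0 0 0 200;-0.05 0 -0.016 0 0 0 200;-0.03 0 -0.01 0 0 0 200;0 0 0 0 0 0 200;0 0 0 0 0 0 200"

```text
time_s: 18.92
position: [542.9, -162.5, 103.2]
ee_rot: [180.0, -18.1, -12.5]
contact_force: [4.8, -0.9, 0.3]
opening: 24.9
finger_force: 34.6
```

```bash
echo 'M=M-1.2*E' >> h.py; python3 - <<'E'
from h import *
for i in range(4):
    s=arm.sense(); print(nose(s),s["contact_force"].round(1), (s["contact_force"]@E).round(1)); w=read_camera("wrist")
st=s
Rm=R.from_euler('xyz',st["ee_rot"],degrees=True).as_matrix(); P=pose(w,st); X=cloud(w,P); Q=(X-st["position"])@Rm
p=Q[250:290,310:322].reshape(-1,3); p=p[abs(p[:,2])<30]; c=np.polyfit(p[:,0],p[:,2],1); print("grip angle",np.degrees(np.arctan(c[0])),c[1])
# swing plan from present
prev=None
n=nose(s); path=[(n[0],n[2],n[3])]+[(-42.5-0.0,2.0+13*np.cos(np.radians(36)),36),(-44,2+13*np.cos(np.radians(30)),30),(-46,2+13*np.cos(np.radians(24)),24),(-47,2+13*np.cos(np.radians(18)),18),(-47.3,2+13*np.cos(np.radians(12)),12),(-47.3,1.5+13,7)]
for a,b in zip(path,path[1:]):
    p0,R0=tcp(*a); p1,R1=tcp(*b); print(b,(R0.T@(p1-p0)/25).round(3),(R.from_matrix(R0.T@R1).as_rotvec()/.12).round(2))
E
```

```text
[-42.4, 0.7, 12.9, 40.1] [ 4.8 -0.9  0.3] 4.9
[-42.4, 0.8, 12.9, 40.1] [ 5.6 -0.7 -0.4] 5.6
[-42.4, 0.8, 13.0, 40.1] [ 4.9 -1.4  0.5] 5.1
[-42.4, 0.8, 13.0, 40.1] [ 5.5 -0.6  0.6] 5.5
grip angle -22.55846403523963 -4.676577216339205
(-42.5, np.float64(12.517220926874316), 36) [0.061 0.    0.138] [-0.  -0.6  0. ]
(-44, np.float64(13.258330249197703), 30) [ 0.05  -0.     0.135] [-0.   -0.87 -0.  ]
(-46, np.float64(13.876090949353811), 24) [ 0.025 -0.     0.143] [-0.   -0.87  0.  ]
(-47, np.float64(14.363734711836996), 18) [0.062 0.    0.158] [ 0.   -0.87 -0.  ]
(-47.3, np.float64(14.715918809539474), 12) [0.088 0.    0.165] [ 0.   -0.87  0.  ]
(-47.3, 14.5, 7) [ 0.087 -0.     0.157] [-0.   -0.73 -0.  ]
```

Call:
play_rows --steps "0.03 0 0.07 0 -0.3 0 200;0.03 0 0.07 0 -0.3 0 200;0.025 0 0.068 0 -0.435 0 200;0.025 0 0.068 0 -0.435 0 200;0 0 0 0 0 0 200;0 0 0 0 0 0 200"

```text
time_s: 19.62
position: [548.0, -163.7, 97.2]
ee_rot: [179.9, -8.0, -12.5]
contact_force: [4.8, -2.6, 0.4]
opening: 24.9
finger_force: 34.6
```

```bash
python3 - <<'E'
from h import *
for i in range(2):
    s=arm.sense(); print(nose(s),s["contact_force"].round(1), (s["contact_force"]@E).round(1),s["moment"].round(2)); w=read_camera("wrist")
print(delta(s,-46,13.9,24))
E
```

```text
[-43.4, 0.7, 13.0, 30.0] [ 4.8 -2.6  0.4] 5.3 [-0.19 -0.77 -0.01]
[-43.7, 0.7, 13.0, 30.0] [ 5.1 -1.6  2.2] 5.4 [-0.29 -0.79 -0.02]
(array([0.01, 0.03, 0.13]), array([ 0.01, -0.88,  0.  ]))
```

Call:
play_rows --steps "0.01 0 0.066 0 -0.435 0 200;0.01 0 0.066 0 -0.435 0 200;0.03 0 0.078 0 -0.435 0 200;0.03 0 0.078 0 -0.435 0 200;0 0 0 0 0 0 200;0 0 0 0 0 0 200"

```text
time_s: 20.22
position: [550.3, -164.2, 89.7]
ee_rot: [180.0, 3.9, -12.5]
contact_force: [5.4, -0.3, 0.6]
opening: 24.7
finger_force: 34.7
```

```bash
python3 - <<'E'
from h import *
for i in range(2):
    s=arm.sense(); print(nose(s),s["contact_force"].round(1), (s["contact_force"]@E).round(1),s["moment"].round(2)); w=read_camera("wrist")
st=s;Rm=R.from_euler('xyz',st["ee_rot"],degrees=True).as_matrix(); P=pose(w,st); X=cloud(w,P); Q=(X-st["position"])@Rm
p=Q[250:290,310:322].reshape(-1,3); p=p[abs(p[:,2])<30]; c=np.polyfit(p[:,0],p[:,2],1); print("grip angle",np.degrees(np.arctan(c[0])),c[1])
print(delta(s,-47.3,14.9,12))
E
```

```text
[-46.8, 0.7, 13.9, 18.1] [ 5.4 -0.3  0.6] 5.3 [-0.26 -0.99  0.05]
[-47.0, 0.7, 14.0, 18.1] [ 5.9 -1.2 -0.7] 6.0 [-0.27 -0.96  0.04]
grip angle -22.232323060927424 -4.655980184023902
(array([0.09, 0.03, 0.14]), array([ 0.01, -0.88,  0.  ]))
```

Call:
play_rows --steps "0.015 0 0.072 0 -0.44 0 200;0.025 0 0.075 0 -0.44 0 200;0 0 0 0 0 0 200;0 0 0 0 0 0 200"

```text
time_s: 20.65
position: [551.2, -164.4, 85.8]
ee_rot: [180.0, 9.9, -12.5]
contact_force: [6.6, -2.5, -0.4]
opening: 24.4
finger_force: 34.7
```

```bash
python3 - <<'E'
from h import *
for i in range(2):
    s=arm.sense(); print(nose(s),s["contact_force"].round(1), (s["contact_force"]@E).round(1),s["moment"].round(2)); w=read_camera("wrist")
print(delta(s,-48.3,14.5,7))
E
```

```text
[-48.1, 0.7, 14.7, 12.1] [ 6.6 -2.5 -0.4] 7.0 [-0.29 -1.11  0.03]
[-48.4, 0.7, 14.8, 12.1] [ 7.6 -2.1 -0.6] 7.9 [-0.25 -1.19 -0.01]
(array([0.09, 0.03, 0.16]), array([ 0.01, -0.74, -0.  ]))
```

Call:
play_rows --steps "0.05 0 0.08 0 -0.37 0 200;0.05 0 0.085 0 -0.37 0 200;0 0 0 0 0 0 200;0 0 0 0 0 0 200"

```text
time_s: 21.08
position: [552.6, -164.8, 81.3]
ee_rot: [180.0, 15.0, -12.5]
contact_force: [6.0, -1.7, 0.8]
opening: 25.2
finger_force: 34.9
```

```bash
python3 - <<'E'
from h import *
for i in range(3):
    s=arm.sense(); print(nose(s),s["contact_force"].round(1), (s["contact_force"]@E).round(1),s["moment"].round(2)); w=read_camera("wrist")
st=s;Rm=R.from_euler('xyz',st["ee_rot"],degrees=True).as_matrix(); P=pose(w,st); X=cloud(w,P); Q=(X-st["position"])@Rm
p=Q[250:290,310:322].reshape(-1,3); p=p[abs(p[:,2])<30]; c=np.polyfit(p[:,0],p[:,2],1); print("grip angle",np.degrees(np.arctan(c[0])),c[1])
print(delta(s,-47.8,14,4))
cv2.imwrite("pics/w8.png",cv2.resize(w["pixels"][150:370,220:420],(560,600))[:,:,::-1])
E
```

```text
[-48.1, 0.7, 14.3, 7.0] [ 6.  -1.7  0.8] 6.3 [-0.26 -1.01  0.02]
[-48.3, 0.7, 14.4, 7.0] [ 6.2 -2.5  1.7] 6.6 [-0.2  -1.11  0.07]
[-48.3, 0.7, 14.5, 7.0] [ 6.3 -1.7  0.1] 6.6 [-0.27 -1.14  0.01]
grip angle -21.81309914705213 -4.706084506699913
(array([0.08, 0.03, 0.1 ]), array([ 0.01, -0.44, -0.  ]))
```

View pics/w8.png

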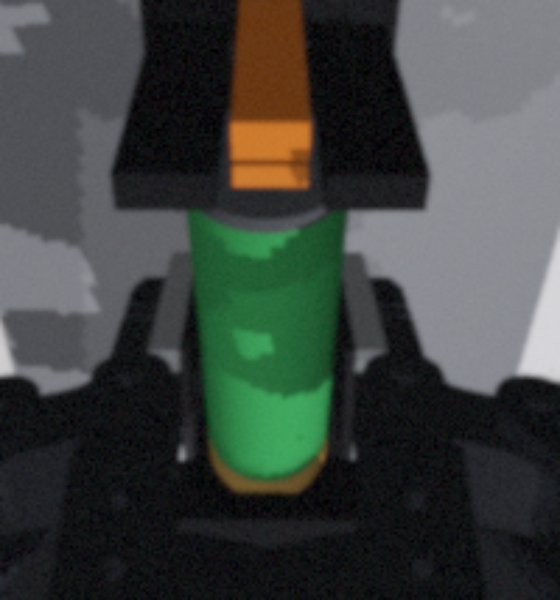

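The picture shows the steel end inside the posts at (268,215), below the orange latch at (270,185).

Call:
play_rows --steps "0.04 0 0.05 0 -0.22 0 200;0.04 0 0.05 0 -0.22 0 200;0 0 0 0 0 0 200;0 0 0 0 0 0 200"

```text
time_s: 21.57
position: [553.6, -165.0, 78.6]
ee_rot: [180.0, 18.1, -12.5]
contact_force: [6.6, -1.4, 2.2]
opening: 25.2
finger_force: 34.9
```

```bash
python3 - <<'E'
from h import *
for i in range(2):
    s=arm.sense(); print(nose(s),s["contact_force"].round(1), (s["contact_force"]@E).round(1),s["moment"].round(2)); w=read_camera("wrist")
E
```

```text
[-47.8, 0.7, 14.0, 3.9] [ 6.6 -1.4  2.2] 6.8 [-0.21 -0.93  0.03]
[-47.9, 0.7, 14.1, 3.9] [ 7.  -0.9  2.5] 7.0 [-0.26 -0.98 -0.01]
```

Call:
play_rows --steps "0.04 0 -0.012 0 0 0 200;0.036 0 -0.012 0 0 0 200;0 0 0 0 0 0 200;0 0 0 0 0 0 170;0 0 0 0 0 0 150;0 0 0 0 0 0 130;0 0 0 0 0 0 110;0 0 0 0 0 0 110"

```text
time_s: 22.33
position: [553.9, -164.9, 78.3]
ee_rot: [180.0, 18.2, -12.5]
contact_force: [-0.5, -0.5, 0.8]
opening: 48.6
finger_force: 0.0
```

```bash
python3 - <<'E'
from h import *
st=arm.sense(); log(st); w=read_camera("wrist"); P=pose(w,st); X=cloud(w,P)
m=cv2.inRange(hsv(w),(45,110,30),(80,255,255)); m[:,:285]=0;m[:,350:]=0
k,l,s,ce=cv2.connectedComponentsWithStats(m); i=1+s[1:,4].argmax(); print(s[i])
p=X[230:300,311:321].reshape(-1,3)-M; e=p@E; z=p[:,2]; ok=(z>18)&(z<45); c=np.polyfit(e[ok],z[ok],1); print("cell tilt",np.degrees(np.arctan(c[0])),"top at 0",c[1],"e range",e[ok].min(),e[ok].max())
E
```

```text
[ 553.9 -164.9   78.3] [179.97  18.24 -12.51] [-16.1, 36.98, 93.91, -1.25, 67.32, 87.08] [-0.5 -0.5  0.8] 48.62083503777572
[ 289  226   54   99 4335]
cell tilt 3.5036619074536737 top at 0 30.70241044735078 e range -11.445647242059882 41.60129946076788
```

Call:
play_rows --steps "-0.1 0 -0.3 0 0 0 100;-0.2 0 -0.6 0 0 0 100;-0.3 0 -0.95 0 0 0 100;-0.3 0 -0.95 0 0 0 100;0 0 0 0 0.7 0 180;0 0 0 0 0.7 0 255;0 0 0 0 0.7 0 255;0 0 0 0 0.56 0 255"

```text
time_s: 23.05
position: [554.8, -165.1, 153.2]
ee_rot: [180.0, -0.4, -12.5]
contact_force: [-0.4, -0.5, -0.1]
opening: 3.6
finger_force: 0.0
```

```bash
python3 - <<'E'
from h import *
st=arm.sense(); log(st); print(dto(st,M+24*E+0.3*EY+[0,0,28+25+12],[180,0,-12.5]))
E
```

```text
[ 554.8 -165.1  153.2] [179.96  -0.4  -12.5 ] [-16.71, 22.76, 104.69, -0.02, 52.15, 85.8] [-0.4 -0.5 -0.1] 3.6199553679018335
(array([0.92, 0.02, 1.44]), array([ 0.01, -0.06, -0.  ]))
```

Call:
play_rows --steps "0.4 0 0.3 0 -0.06 0 255;0.4 0.02 0.4 0 0 0 255;0.12 0 0.4 0 0 0 255;0 0 0.3 0 0 0 255;0 0 0 0 0 0 255;0 0 0 0 0 0 255"

```text
time_s: 23.55
position: [576.2, -170.3, 116.3]
ee_rot: [180.0, 0.4, -12.5]
contact_force: [0.3, 0.2, 0.9]
opening: -0.1
finger_force: 0.0
```

```bash
python3 - <<'E'
from h import *
st=arm.sense(); log(st); p=st["position"]-M; print(p@E,p@EY,p[2]-25)
w=read_camera("wrist"); P=pose(w,st); X=cloud(w,P)-M
for v in range(225,330,8):
    print(v,w["pixels"][v,315],(X[v,315]@E).round(1),(X[v,315]@EY).round(1),X[v,315,2].round(1))
E
```

```text
[ 576.2 -170.3  116.3] [179.97   0.42 -12.49] [-16.58, 27.59, 102.57, -0.07, 50.25, 85.96] [0.3 0.2 0.9] -0.1347105514406984
22.856967335591683 0.3924031454457335 38.988650433938915
225 [ 61 164  93] 39.5 0.0 34.2
233 [ 64 165  93] 33.6 0.0 32.6
241 [ 42 127  68] 27.9 0.0 32.0
249 [12 13 18] 34.3 0.0 52.9
257 [25 22 25] 33.8 0.0 60.0
265 [ 9  5 12] 33.8 0.1 67.2
273 [22 17 19] 33.6 0.1 73.4
281 [36 36 39] 31.4 0.1 76.4
289 [25 20 28] 28.2 0.0 77.8
297 [41 40 41] 24.6 0.0 78.7
305 [34 35 33] 18.9 0.0 77.2
313 [33 33 34] 15.2 0.0 78.2
321 [ 70 171  98] -35.6 -0.0 29.1
329 [119  94  46] -43.6 -0.0 28.1
```

Call:
play_rows --steps "0 0 0.1 0 0 0 255;0 0 0.1 0 0 0 255;0 0 0.06 0 0 0 255;0 0 0.04 0 0 0 255;0 0 0 0 0 0 255;0 0 0 0 0 0 255"

```text
time_s: 24.1
position: [577.1, -170.6, 109.5]
ee_rot: [180.0, 0.3, -12.5]
contact_force: [0.2, 0.0, -1.0]
opening: -0.4
finger_force: 0.0
```

Call:
play_rows --steps "0 0 0.04 0 0 0 255;0 0 0 0 0 0 255;0 0 0 0 0 0 255"

```text
time_s: 24.35
position: [577.3, -170.6, 108.7]
ee_rot: [180.0, 0.3, -12.5]
contact_force: [1.1, 0.3, 1.6]
opening: 0.1
finger_force: 1.1
```

Call:
play_rows --steps "0 0 0.04 0 0 0 255;0 0 0 0 0 0 255;0 0 0 0 0 0 255"

```text
time_s: 24.6
position: [577.4, -170.7, 107.7]
ee_rot: [180.0, 0.2, -12.5]
contact_force: [1.2, -0.5, 2.8]
opening: 0.3
finger_force: 1.4
```

Contact made; pressing on in 1 mm steps.

Call:
play_rows --steps "0 0 0.04 0 0 0 255;0 0 0 0 0 0 255;0 0 0 0 0 0 255"

```text
time_s: 24.85
position: [577.3, -170.7, 106.5]
ee_rot: [180.0, 0.3, -12.5]
contact_force: [1.9, 0.1, 1.7]
opening: -0.2
finger_force: 1.1
```

Call:
play_rows --steps "0 0 0.04 0 0 0 255;0 0 0 0 0 0 255;0 0 0 0 0 0 255"

```text
time_s: 25.1
position: [577.0, -170.6, 105.4]
ee_rot: [180.0, 0.3, -12.5]
contact_force: [1.5, -0.0, 1.0]
opening: 0.1
finger_force: 1.0
```

Call:
play_rows --steps "0 0 0.03 0 0 0 255;0 0 0 0 0 0 255;0 0 0 0 0 0 255"

```text
time_s: 25.35
position: [576.9, -170.6, 104.6]
ee_rot: [180.0, 0.3, -12.5]
contact_force: [1.4, -0.1, 2.0]
opening: -0.0
finger_force: 0.9
```

```bash
python3 - <<'E'
from h import *
st=arm.sense(); log(st)
w=read_camera("wrist"); P=pose(w,st); X=cloud(w,P)-M
for v in list(range(205,250,4))+[321,325,329]:
    print(v,w["pixels"][v,315],(X[v,315]@E).round(1),X[v,315,2].round(1))
E
```

```text
[ 576.9 -170.6  104.6] [179.97   0.31 -12.5 ] [-16.58, 28.53, 102.89, -0.07, 48.9, 85.97] [ 1.4 -0.1  2. ] -0.003923833022935553
205 [99 53 13] 57.4 35.0
209 [141  77  25] 57.3 40.3
213 [215 132  52] 55.2 40.4
217 [215 131  54] 52.4 39.2
221 [182 106  43] 46.3 30.3
225 [215 138  61] 47.6 38.4
229 [172 147  74] 40.3 27.9
233 [ 60 161  90] 37.4 27.2
237 [ 56 149  83] 35.1 27.6
241 [ 45 105  61] 32.1 26.8
245 [19 23 23] 34.8 36.4
249 [13  8 13] 34.8 40.9
321 [ 71 175 104] -25.1 27.7
325 [ 66 173 101] -27.7 28.4
329 [ 70 173 101] -30.9 28.4
```

Call:
play_rows --steps "0 0 0.03 0 0 0 255;0 0 0 0 0 0 255;0 0 0 0 0 0 255"

```text
time_s: 25.65
position: [577.0, -170.6, 104.0]
ee_rot: [180.0, 0.3, -12.5]
contact_force: [1.6, -0.1, 2.7]
opening: 0.1
finger_force: 1.3
```

Call:
play_rows --steps "0 0 0.02 0 0 0 255;0 0 0 0 0 0 255;0 0 0 0 0 0 255"

```text
time_s: 25.9
position: [577.0, -170.5, 103.5]
ee_rot: [180.0, 0.3, -12.5]
contact_force: [0.1, 0.4, 3.3]
opening: 0.2
finger_force: 1.9
```

Call:
play_rows --steps "0 0 0.02 0 0 0 255;0 0 0 0 0 0 255;0 0 0 0 0 0 255"

```text
time_s: 26.15
position: [577.0, -170.6, 103.2]
ee_rot: [180.0, 0.3, -12.5]
contact_force: [0.6, -0.1, 6.0]
opening: -0.3
finger_force: 2.9
```

```bash
python3 - <<'E'
from h import *
st=arm.sense(); log(st)
w=read_camera("wrist"); P=pose(w,st); X=cloud(w,P)-M
for v in list(range(205,250,3))+[321,325,329]:
    print(v,w["pixels"][v,315],(X[v,315]@E).round(1),X[v,315,2].round(1))
E
```

```text
[ 577.  -170.6  103.2] [179.96   0.29 -12.5 ] [-16.58, 28.64, 102.92, -0.08, 48.73, 85.97] [ 0.6 -0.1  6. ] -0.2715913576562652
205 [101  55  15] 57.0 32.2
208 [102  57  21] 57.0 36.3
211 [168  95  37] 56.7 39.9
214 [214 131  48] 55.2 40.2
217 [214 130  51] 54.0 41.0
220 [213 130  46] 51.8 39.7
223 [172  99  37] 46.3 31.4
226 [213 136  60] 48.5 39.9
229 [208 137  59] 47.1 40.5
232 [ 84 161  91] 38.6 26.5
235 [ 60 161  90] 36.1 25.3
238 [ 43 115  66] 35.2 27.3
241 [ 32 101  55] 33.1 27.0
244 [14 20 21] 34.6 33.2
247 [18 13 14] 34.4 36.2
321 [ 68 173 100] -23.2 28.1
325 [ 64 172 100] -26.9 27.6
329 [ 68 173 101] -30.1 27.6
```

Call:
play_rows --steps "0 0 0.02 0 0 0 255;0 0 0 0 0 0 255;0 0 0 0 0 0 255"

```text
time_s: 26.45
position: [577.0, -170.6, 102.9]
ee_rot: [180.0, 0.3, -12.5]
contact_force: [-0.4, -0.1, 8.4]
opening: 0.2
finger_force: 4.4
```

```bash
python3 - <<'E'
from h import *
for f in ("w1",None):
    if f: w=dict(np.load(f+".npz")); st=dict(position=w["pos"],ee_rot=w["rot"])
    else: st=arm.sense(); log(st); w=read_camera("wrist")
    P=pose(w,st); m=cv2.inRange(hsv(w),(8,130,60),(20,255,255)); m[235:]=0; m[:,:290]=0;m[:,340:]=0
    v,u=np.nonzero(m); V=hsv(w)[...,2]
    print(f,"rows",v.min(),v.max())
    for r in (v.max()+.5,): print("lower edge e at z27.5:", (plane(w,np.array([u.mean()]),np.array([r]),np.array([M[2]+27.5]),P)[0]-M)@E, "top ramp z39 ->", [((plane(w,np.array([u.mean()]),np.array([float(q)]),np.array([M[2]+39]),P)[0]-M)@E).round(1) for q in range(v.min(),v.max()+1,3)])
    print([int(V[q,int(u.mean())]) for q in range(v.min(),v.max()+4)])
E
```

```text
w1 rows 129 234
lower edge e at z27.5: -30.295725407928195 top ramp z39 -> [np.float64(60.6), np.float64(58.4), np.float64(56.3), np.float64(54.1), np.float64(52.0), np.float64(49.8), np.float64(47.5), np.float64(45.3), np.float64(43.1), np.float64(40.8), np.float64(38.5), np.float64(36.3), np.float64(33.9), np.float64(31.6), np.float64(29.3), np.float64(26.9), np.float64(24.6), np.float64(22.2), np.float64(19.8), np.float64(17.3), np.float64(14.9), np.float64(12.4), np.float64(9.9), np.float64(7.4), np.float64(4.9), np.float64(2.4), np.float64(-0.2), np.float64(-2.8), np.float64(-5.4), np.float64(-8.0), np.float64(-10.6), np.float64(-13.3), np.float64(-16.0), np.float64(-18.7), np.float64(-21.4), np.float64(-24.1)]
[63, 87, 99, 102, 116, 158, 196, 215, 218, 218, 218, 217, 218, 214, 193, 175, 190, 208, 212, 209, 186, 155, 148, 168, 153, 89, 40, 41, 39, 34, 40, 42, 36, 40, 38, 38, 36, 45, 40, 37, 39, 39, 39, 35, 43, 39, 37, 33, 36, 32, 36, 41, 40, 38, 37, 44, 39, 36, 42, 35, 36, 38, 39, 33, 34, 34, 41, 44, 34, 38, 32, 37, 41, 41, 39, 34, 37, 35, 35, 38, 37, 32, 39, 36, 35, 40, 37, 37, 41, 34, 38, 42, 41, 39, 42, 43, 37, 37, 38, 38, 41, 38, 37, 48, 69, 82, 99, 110, 126]
[ 577.  -170.6  102.9] [179.96   0.29 -12.5 ] [-16.58, 28.66, 102.93, -0.08, 48.7, 85.97] [-0.4 -0.1  8.4] 0.16742892425017275
None rows 188 230
lower edge e at z27.5: 40.07331236372124 top ramp z39 -> [np.float64(68.5), np.float64(67.0), np.float64(65.5), np.float64(63.9), np.float64(62.3), np.float64(60.7), np.float64(59.2), np.float64(57.5), np.float64(55.9), np.float64(54.3), np.float64(52.6), np.float64(51.0), np.float64(49.3), np.float64(47.6), np.float64(45.9)]
[68, 88, 98, 100, 103, 101, 99, 102, 101, 100, 102, 102, 100, 98, 100, 97, 103, 99, 100, 102, 98, 101, 121, 166, 198, 211, 215, 213, 214, 213, 214, 212, 213, 210, 194, 168, 166, 192, 209, 213, 214, 209, 186, 154, 159, 160]
```

The latch's lower edge now reads at about 40 mm, its rest position, over the cell end, and the press force rises stiffly. I'll lift off and check.

Call:
play_rows --steps "0 0 -0.1 0 0 0 255;0 0 -0.3 0 0 0 255;0 0 -0.8 0 0 0 255;-0.3 0 -1 0 0 0 255;-0.5 0 -1 0 0 0 255;-0.5 0 -0.6 0 0 0 255;0 0 0 0 0 0 255;0 0 0 0 0 0 255"

```text
time_s: 27.17
position: [545.8, -163.6, 198.5]
ee_rot: [180.0, 0.2, -12.5]
contact_force: [0.7, 0.6, 0.0]
opening: -0.2
finger_force: 0.0
```

```bash
python3 - <<'E'
from h import *
st=arm.sense(); log(st); w=read_camera("wrist"); P=pose(w,st); X=cloud(w,P)-M
e=X@E; y=X@EY; z=X[...,2]; ok=(abs(y)<2)&(e>-38)&(e<38)&(z>15)&(z<45)
c=np.polyfit(e[ok],z[ok],1); print("tilt",np.degrees(np.arctan(c[0])),"top",c[1],ok.sum())
g=cv2.inRange(hsv(w),(45,110,30),(80,255,255))>0; g&=(abs(y)<18)&(abs(e)<60); print("green e",np.percentile(e[g],[1,99]),"y",np.percentile(y[g],[1,50,99]))
u,v=proj(w,M,P).astype(int); print(u,v)
cv2.imwrite("pics/w9.png",cv2.resize(w["pixels"][max(0,v-90):v+90,u-75:u+75],(500,600))[:,:,::-1])
E
```

```text
[ 545.8 -163.6  198.5] [179.96   0.21 -12.51] [-16.81, 19.04, 103.44, -0.07, 57.73, 85.73] [0.7 0.6 0. ] -0.21384286122899193
tilt -0.6671634770442685 top 26.83876392054109 403
green e [-35.55291769  41.73200369] y [-14.34118837  -0.08359563  14.12623124]
314 183
```

View pics/w9.png

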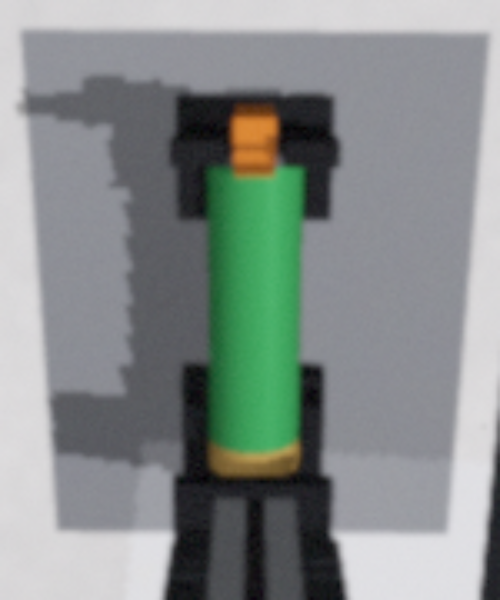

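The cell lies flat (tilt under 1°), its brass end at the hood (255,462). The latch lip sits over the steel end (254,172), and the gripper is clear.

```bash
python3 -c "
from plant import arm
print(arm.close_job())"
```

```text
the job is handed in; nothing more can be done
None
```

The green cell is fitted in the photometer bay, lying flat with its brass end at the hood against the contact and the latch snapped over its steel end; the job was handed in at about 27 s with the gripper clear and no bystander touched.

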